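# Reload the locking-wire dispenser

## Robot

A 6-joint arm with a two-finger parallel gripper is mounted at the origin on the work surface. World frame = base frame: x ahead of the robot, y to its left, z up, the work surface at z = 0. Lengths are in mm, angles in rad, forces in N, time in s.
With the tool pointing down it reaches from about 325 to 900 mm from the base axis. Payload 6.1 kg.
Tool frame: the origin (TCP) lies between the finger pads; the fingertips stand 22 mm ahead of it and the grasp point (between the pads) lies 3 mm ahead of it; z points along the fingers, y is the line along which they close (so a half turn about z gives the same grasp; the last joint's range is limited). The gripper opens to 85 mm and grips with 20 to 120 N. Pads are 22 mm wide; open, the fingers measure 114 mm over their backs; the gripper's body (76 mm by 85 mm) begins 54 mm behind the grasp point. The pads swing forward as they close: fully open they stand 13 mm farther back than shut.
Start: joints at [1.098, 0.22, 1.526, -0, 1.395, -0.126], TCP at [212.429, 587.784, 224.6] pointing down, gripper open.
Joint ranges: [-2.98, 2.98], [-0.91, 2.08], [0.09, 2.57], [-1.24, 4.39], [0.2, 2.65], [-2.68, 2.68]. Speed limits (rad/s): [2.57, 2.57, 3.01, 3.14, 3.14, 3.14].

## Interface

Orientations are given as a unit quaternion [x, y, z, w].
In Python, from rig import bot, viewer gives the robot as it stands.
- The arm moves only by the tool send_rows, never from a script. Its argument "series" is a list that holds one entry, the list of rows, each a list of 7 numbers: the turn, a rotation vector about the tool's x, y, z in units of 45 degrees (1.0 is 45 degrees), then the shift along the tool's x, y, z in units of 1 m (1.0 is 1 m), then the opening, from -1 (shut) to 1 (fully open). A call has 1 to 20 rows; each row is the pose to reach, as a shift and turn from the pose commanded when the call began, along the tool's axes at that moment; what a row does not reach only later rows make up. A row lasts 1/8 s, in which the tool goes at most 62.5 mm and 10.7 degrees, less where a joint would pass 70% of its speed; a pose out of reach is approached as far as the arm can. A call with a number of a shift or a turn outside -1 to 1 is refused whole. A call with a gripper value outside its range is refused whole. The fingers move at their own pace and stop on an object; the grip force is fixed at half the most. Time passes only in rows, so rows that repeat a pose let the fingers close. It gives the time, the measured TCP pose, the force, the opening and the grip force at its end, in the units of the state.
- bot.state(): the state, without advancing time (a new reading comes with each control period).
- viewer.snapshot(name): name is "side" or "top" or "wrist"; returns the picture (400x640x3 uint8, red, green, blue); there is no depth.
- viewer.camera_params(name): a dict with "K" (3x3 intrinsics, pixels), "dist" ([k1, k2, p1, p2, k3] as OpenCV has them; the pictures are not rectified), "rvec" (rotation vector, rad) and "tvec" (3), from world to camera coordinates, as OpenCV has them. Camera axes: x right, y down, z forward; pixel columns grow to the right and rows downward; lengths in mm; the calibration is good to about 2 mm. A picture is of the moment at which its call begins: read the wrist's pose just before it. camera_params takes no time and is no camera call; for the wrist camera it gives the pose at the moment of the call.
- bot.hand_in(): hands the job in; it is judged then, once.
The state is a dict: "time": time; "joint_pos": joint angles; "dq": joint speeds; "effort": joint torques, N m; "eef_pos": TCP position; "orientation": TCP orientation; "wrist_force": force on the tool from outside, world axes, zero at the start; "ft_torque": the same for the moment, N m; "gripper_width": opening from 0.0 (shut) to 1.0 (fully open); "finger_force": force on a finger pad.
Only numpy, scipy, OpenCV 4.12 (cv2) and the standard library are available. Lean on these libraries where they do the work, as an engineer would, in place of code of your own. Each camera call takes 0.05 s, during which the arm holds its last target. There are 200 camera calls.

## Task

Reload the wire dispenser on the training bench: use the pry blade in the notch to lever up the tight cover of the grey case, swing the cover right open, and put every bobbin on the bench onto a spindle of its own inside, hub up and down on the floor of the case. Leave the cover pushed fully shut over the bobbins and the pry blade lying in the tool tray, and leave the other things on the bench where they are.

Things in the scene. Friction and masses are not known exactly. Their poses are not given: they have to be found in the camera images.
- case: grey steel dispenser case, fixed: 140 (x) x 340 (y) x 104 mm high without the cover, on 20 mm rubber feet, walls 5 mm, inner floor 26 mm above the bench. Origin: centre of its underside on the bench; +x points from its front (notched) wall to the hinge, z up. Inside, four steel spindles in a row along y, 80 mm apart, at y = -120, -40, 40 and 120 mm, x = 0
- cover (a joint): hinge of the flat aluminium cover, 140 x 340 x 8 mm, no handle, lying on the rim flush with the walls, hinged along the far (+x) edge. rad: 0 shut, grows as the front edge rises and swings away, 1.57 upright, stop at 1.8. Stiff hinge (about 0.3 N m): the cover stays where it is left, takes about 4 N at its front edge to raise, and must be pushed shut
- hinge_line (a point): middle of the cover's hinge line: on the hinge axis (which runs along the case's y), 104.5 mm above the bench, level with the underside of the shut cover. Axes as the case's
- cover_edge (a point): middle of the lower edge of the cover's front side, 140 mm from the hinge; moves with the cover
- notch (a point): pry notch in the middle of the top of the case's front wall, 50 mm wide, 9 mm high, open through the 5 mm wall, roofed by the cover; a dark steel ledge as wide as the notch and level with its bottom juts out 12 mm from the wall below it. The point: middle of the notch's bottom edge at the outer face, 95 mm above the bench. Axes as the case's
- spindle0 (a point): foot of spindle 0 (k = 0 to 3 from -y to +y of the case) on the inner floor, on its axis. The spindle is 11 mm thick, 52 mm tall, its last 8 mm a cone. Axes as the case's
- spindle1 (a point): foot of spindle 1 (k = 0 to 3 from -y to +y of the case) on the inner floor, on its axis. The spindle is 11 mm thick, 52 mm tall, its last 8 mm a cone. Axes as the case's
- spindle2 (a point): foot of spindle 2 (k = 0 to 3 from -y to +y of the case) on the inner floor, on its axis. The spindle is 11 mm thick, 52 mm tall, its last 8 mm a cone. Axes as the case's
- spindle3 (a point): foot of spindle 3 (k = 0 to 3 from -y to +y of the case) on the inner floor, on its axis. The spindle is 11 mm thick, 52 mm tall, its last 8 mm a cone. Axes as the case's
- bobbin0: bobbin of wire (may be absent): a black flanged spool, wire-filled, 56 mm across and 45 mm tall, with a bare grip hub 28 mm across that stands up 23 mm further (68 mm in all); bore 17 mm right through; 0.2 to 0.3 kg. Stands upright on the bench. Origin: centre of its underside, z up through the hub
- bobbin1: bobbin of wire (may be absent): a black flanged spool, wire-filled, 56 mm across and 45 mm tall, with a bare grip hub 28 mm across that stands up 23 mm further (68 mm in all); bore 17 mm right through; 0.2 to 0.3 kg. Stands upright on the bench. Origin: centre of its underside, z up through the hub
- bobbin2: bobbin of wire (may be absent): a black flanged spool, wire-filled, 56 mm across and 45 mm tall, with a bare grip hub 28 mm across that stands up 23 mm further (68 mm in all); bore 17 mm right through; 0.2 to 0.3 kg. Stands upright on the bench. Origin: centre of its underside, z up through the hub
- bobbin3: bobbin of wire (may be absent): a black flanged spool, wire-filled, 56 mm across and 45 mm tall, with a bare grip hub 28 mm across that stands up 23 mm further (68 mm in all); bore 17 mm right through; 0.2 to 0.3 kg. Stands upright on the bench. Origin: centre of its underside, z up through the hub
- pry: pry blade lying on the bench, 210 mm long, 0.15 kg: wooden handle 110 x 24 x 20 mm (x from -55 to +55 mm) with a brass ferrule, then a flat steel blade 20 mm wide and 3 mm thick out to x = +155 mm, its mid-plane 9.5 mm above the handle's underside. Origin: centre of the handle's underside; x points to the blade's tip; balance point about x = +30 mm
- pry_tip (a point): middle of the end of the pry blade. Axes as the pry blade's
- tray: flat open steel tool tray, fixed to the bench, 270 (x) x 120 (y) x 22 mm, walls and floor 4 mm. Origin: centre of its underside, z up
- file: bystander: flat file with wooden handle, 280 mm, lying
- oil: bystander: small white oil bottle with black cap, 44 mm across, 120 mm tall, standing
- tin: bystander: aluminium tin, 70 mm across, 60 mm tall
There are look-alikes about, which are no part of the job. What is shaped like the bobbin1 but orange is not meant.

How it is judged (in metres and radians):
On the way, in this order (a step that is already met when the one before it is completed fails the run):
1. the cover is raised by the pry blade, without the fingers touching it (value of joint cover above 0.1 rad and contact force between pry and cover above 0.3 N and contact force between the fingers and cover below 0.3 N), for 0.1 s.
2. the cover is swung right open (value of joint cover above 1.35 rad), for 0.2 s.
3. every bobbin is on a spindle, down on the floor of the case (((distance between bobbin0 and spindle0 below 0.007 m and angle between bobbin0's own z axis and vertical below 0.12 rad) or (distance between bobbin0 and spindle1 below 0.007 m and angle between bobbin0's own z axis and vertical below 0.12 rad) or (distance between bobbin0 and spindle2 below 0.007 m and angle between bobbin0's own z axis and vertical below 0.12 rad) or (distance between bobbin0 and spindle3 below 0.007 m and angle between bobbin0's own z axis and vertical below 0.12 rad)) and ((distance between bobbin1 and spindle0 below 0.007 m and angle between bobbin1's own z axis and vertical below 0.12 rad) or (distance between bobbin1 and spindle1 below 0.007 m and angle between bobbin1's own z axis and vertical below 0.12 rad) or (distance between bobbin1 and spindle2 below 0.007 m and angle between bobbin1's own z axis and vertical below 0.12 rad) or (distance between bobbin1 and spindle3 below 0.007 m and angle between bobbin1's own z axis and vertical below 0.12 rad)) and ((distance between bobbin2 and spindle0 below 0.007 m and angle between bobbin2's own z axis and vertical below 0.12 rad) or (distance between bobbin2 and spindle1 below 0.007 m and angle between bobbin2's own z axis and vertical below 0.12 rad) or (distance between bobbin2 and spindle2 below 0.007 m and angle between bobbin2's own z axis and vertical below 0.12 rad) or (distance between bobbin2 and spindle3 below 0.007 m and angle between bobbin2's own z axis and vertical below 0.12 rad)) and ((distance between bobbin3 and spindle0 below 0.007 m and angle between bobbin3's own z axis and vertical below 0.12 rad) or (distance between bobbin3 and spindle1 below 0.007 m and angle between bobbin3's own z axis and vertical below 0.12 rad) or (distance between bobbin3 and spindle2 below 0.007 m and angle between bobbin3's own z axis and vertical below 0.12 rad) or (distance between bobbin3 and spindle3 below 0.007 m and angle between bobbin3's own z axis and vertical below 0.12 rad))), for 0.2 s.
At the end, for the whole second after the job is handed in: cover shut to within 0.04 rad (5 mm at its front edge); every present bobbin upright (0.12 rad) with its underside within 7 mm of the foot of a spindle; the pry blade's handle centre and tip inside the tool tray's outline, the handle's underside less than 30 mm above the bench, at rest (all of step 3 and value of joint cover below 0.04 rad and x of pry in the frame of tray between -0.135 and 0.135 m and y of pry in the frame of tray between -0.06 and 0.06 m and x of pry_tip in the frame of tray between -0.135 and 0.135 m and y of pry_tip in the frame of tray between -0.06 and 0.06 m and z of pry in the frame of tray below 0.03 m and linear speed of pry below 0.03 m/s); the robot touches nothing.
It fails at once if a bystander is moved by more than 40 mm (distance of any of file, oil, tin from where it was at the start of the episode above 0.04 m).
Of bobbin0, bobbin1, bobbin2, bobbin3 only 2 to 4 are there at a start; the rules pass over those that are not, and their reading is None.
At some moment in a run one of bobbin0, bobbin1, bobbin2, bobbin3, pry may be knocked a few centimetres aside while the robot is not near it.
Once in a run the grip may slacken for a moment while it holds something.
It also fails if it takes over 210 s, if anything falls off the work surface, if the arm or the gripper's body presses on something with over 40 N, if the wrist force passes 120 N, or if a joint passes its speed limit or range.

## Working session

There is one attempt and no reset: what is moved stays moved. The work goes in short steps, Python scripts to look and compute and a tool call to move; the robot and the scene stay as the last step left them, time stands still between calls to the robot, and variables do not carry over. Pictures are saved under pics/ and viewed, at most 14 in all, crops included, and the job is handed in when it is done.

Besides the shell and the picture viewer there is one more tool, called by a JSON object that holds its "api" and its "payload", one argument or row to a line. send_rows: Moves the arm, as the interface text tells. Shifts and turns lie within -1 to 1; 1 stands for 1 m of shift or 45 degrees of turn. Its arguments: {"type":"object","properties":{"series":{"type":"array"}},"required":["series"]}

```bash
ls; mkdir -p pics; python3 - <<'E'
from rig import bot,viewer
import cv2
print(bot.state())
for n in ("top","side"):
    im=viewer.snapshot(n); cv2.imwrite(f"pics/{n}0.png",im[:,:,::-1]); print(n,viewer.camera_params(n))
E
```

```text
pics
{'time': 0.0, 'joint_pos': array([ 1.09789794e+00,  2.21238610e-01,  1.52762326e+00,  1.37755752e-05,
        1.39472642e+00, -1.26086043e-01]), 'dq': array([ 0.00069776, -0.00041344, -0.00101191, -0.00079374, -0.00064992,
       -0.00037394]), 'effort': array([-3.06612365e-04, -4.96935332e+01, -3.89376569e+01, -2.74227496e-04,
        1.15928732e-02,  2.99788746e-05]), 'eef_pos': array([212.13904917, 587.22352332, 223.4851118 ]), 'orientation': array([ 1.72539542e-01,  9.85002087e-01, -9.51403086e-04, -3.00870170e-04]), 'wrist_force': array([-0.17600508, -1.14902376,  0.63677821]), 'ft_torque': array([-0.01346336,  0.03625395, -0.01579991]), 'finger_force': 0.0, 'gripper_width': 1.0010273162898142}
top {'K': array([[443.8649473 ,   0.        , 319.89629689],
       [  0.        , 443.8649473 , 199.79769386],
       [  0.        ,   0.        ,   1.        ]]), 'dist': array([0.02656367, 0.        , 0.        , 0.        , 0.        ]), 'rvec': array([ 2.21755064, -2.16808082,  0.06195687]), 'tvec': array([  47.88807774,  496.10100612, 1294.35587447])}
side {'K': array([[443.30950091,   0.        , 323.86728681],
       [  0.        , 443.30950091, 195.34616521],
       [  0.        ,   0.        ,   1.        ]]), 'dist': array([-0.06651273,  0.        ,  0.        ,  0.        ,  0.        ]), 'rvec': array([ 2.20467876, -0.14787215,  0.04109269]), 'tvec': array([-454.52333614,  164.54526491, 1434.19417854])}
```

View pics/top0.png

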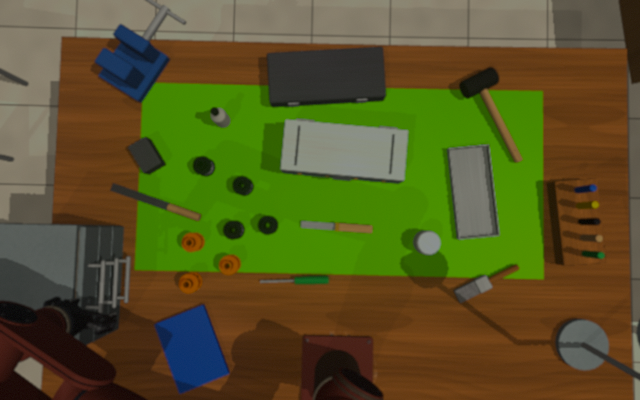

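View pics/side0.png

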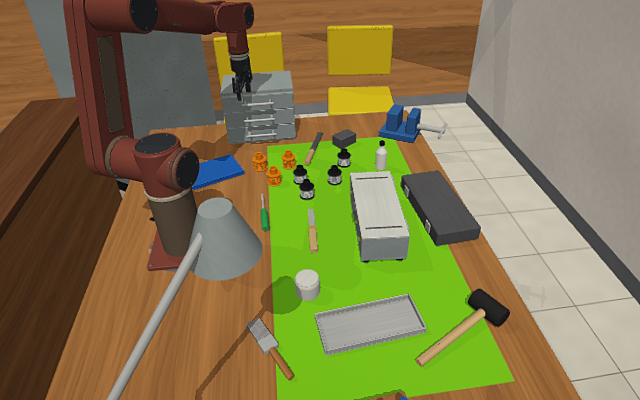

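The top view shows four black bobbins at (204,166), (243,186), (234,229) and (268,225). Orange look-alikes are at (191,241), (229,264) and (189,282). The long, thin tool candidates are the pry (336,227), the file (155,202), the screwdriver (295,280) and the brush (485,285). The grey case is at (345,150), with a dark box at (326,76). The tray is at (472,192), the tin at (428,242) and the oil at (220,117). I choose the black bobbins, the tool at (336,227) and the grey case, and check them in a crop.

```bash
cat > h.py <<'E'
import numpy as np,cv2
from scipy.spatial.transform import Rotation as R
from rig import bot,viewer
def ray(cp,uv):
    p=cv2.undistortPoints(np.array([[uv]],float),cp["K"],cp["dist"])[0,0]
    Rm=R.from_rotvec(np.ravel(cp["rvec"])).as_matrix()
    return -Rm.T@np.ravel(cp["tvec"]),Rm.T@np.array([p[0],p[1],1.])
def px(cp,uv,z):
    c,d=ray(cp,uv); return c+d*(z-c[2])/d[2]
def proj(cp,P):
    return cv2.projectPoints(np.array(P,float).reshape(-1,1,3),cp["rvec"],cp["tvec"],cp["K"],cp["dist"])[0].reshape(-1,2)
def crop(im,x0,y0,x1,y1,s,name):
    cv2.imwrite("pics/"+name,cv2.resize(im[y0:y1,x0:x1,::-1],None,fx=s,fy=s,interpolation=cv2.INTER_CUBIC))
def tool(st=None):
    st=st or bot.state(); return np.array(st["eef_pos"]),R.from_quat(st["orientation"])
E
python3 - <<'E'
import cv2
from h import *
t=cv2.imread("pics/top0.png")[:,:,::-1]
a=cv2.resize(t[110:250,175:435],None,fx=3,fy=3,interpolation=cv2.INTER_CUBIC)
s=cv2.imread("pics/side0.png")[:,:,::-1]
cv2.imwrite("pics/c1.png",a[:,:,::-1])
c=viewer.camera_params("top")
for n,uv,z in [("caseTL",(285,121),112),("TR",(408,130),112),("BR",(404,181),112),("BL",(281,172),112),("b",(204,166),68),("b",(243,186),68),("b",(234,229),68),("b",(268,225),68),("prytip",(302,225),8),("pryend",(372,229),10),("trayTL",(447,147),22),("TR",(489,145),22),("BR",(497,236),22),("BL",(456,239),22),("tin",(428,241),60),("oil",(217,113),120)]:
    print(n,px(c,uv,z).round(0))
E
```

```text
caseTL [704. 160. 112.]
TR [ 687. -179.  112.]
BR [ 546. -169.  112.]
BL [563. 167. 112.]
b [580. 389.  68.]
b [526. 277.  68.]
b [404. 299.  68.]
b [418. 203.  68.]
prytip [420. 110.   8.]
pryend [412. -96.  10.]
trayTL [ 658. -311.   22.]
TR [ 667. -434.   22.]
BR [ 401. -458.   22.]
BL [ 389. -339.   22.]
tin [ 383. -249.   60.]
oil [720. 345. 120.]
```

View pics/c1.png

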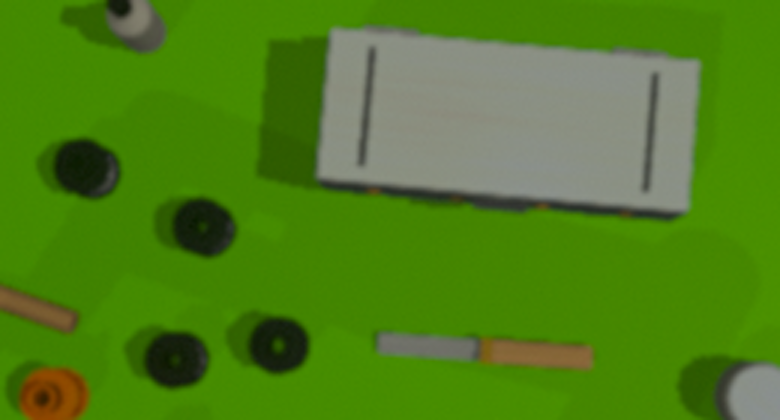

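The crop confirms the choice. The front ledge is at crop (500,207), facing the robot, with hinges at the far rim (390,30) and (640,50). The pry blade runs from (378,345) to (592,357) with its tip at +y, and the four bobbins are all black. Next, a wrist look above the pry.

```bash
cat >> h.py <<'E'
def Rd(phi,pitch=0):
    "tool down, closing axis at world angle phi (deg); pitch>0: fingers swing towards tool +x"
    y=np.array([np.cos(np.radians(phi)),np.sin(np.radians(phi)),0]);z=np.array([0,0,-1.]);x=np.cross(y,z)
    return R.from_matrix(np.c_[x,y,z])*R.from_euler("y",pitch,degrees=True)
def mv(P,Q):
    p,q=tool(); rv=(q.inv()*Q).as_rotvec(degrees=True)/45; s=q.inv().apply(np.array(P)-p)/1000
    print("turn",rv.round(4),"shift",s.round(4),"n>=",max(abs(s).max()/.0625,np.linalg.norm(rv)*45/10.7).round(1))
E
python3 - <<'E'
from h import *
mv((415,7,300),Rd(0))
E
```

```text
turn [-2.2000e-03  1.1000e-03  1.5585e+00] shift [-0.388  -0.4769 -0.0757] n>= 7.6
```

{"api": "send_rows", "payload": {
  "series": [
    [[0,0,0,0,0,-0.076,1],[0,0,0,0,0,-0.076,1],[0,0,1,-0.388,-0.477,-0.076,1],[0,0,1,-0.388,-0.477,-0.076,1],[0,0,1,-0.388,-0.477,-0.076,1],[0,0,1,-0.388,-0.477,-0.076,1],[0,0,1,-0.388,-0.477,-0.076,1],[0,0,1,-0.388,-0.477,-0.076,1],[0,0,1,-0.388,-0.477,-0.076,1],[0,0,1,-0.388,-0.477,-0.076,1],[0,0,1,-0.388,-0.477,-0.076,1],[0,0,1,-0.388,-0.477,-0.076,1],[0,0,1,-0.388,-0.477,-0.076,1],[0,0,1,-0.388,-0.477,-0.076,1]]
  ]
}}

```text
time: 1.85
eef_pos: [414.8, 7.6, 300.1]
orientation: [0.537, 0.844, 0.0, -0.001]
wrist_force: [0.5, 0.1, -0.2]
gripper_width: 1.001
finger_force: 0.0
```

{"api": "send_rows", "payload": {
  "series": [
    [[0,0,0.558,0,0,0,1],[0,0,0.558,0,0,0,1],[0,0,0.558,0,0,0,1],[0,0,0.558,0,0,0,1],[0,0,0.558,0,0,0,1]]
  ]
}}

```text
time: 2.48
eef_pos: [415.0, 8.3, 300.6]
orientation: [0.706, 0.708, 0.0, -0.0]
wrist_force: [-0.7, 0.5, -0.0]
gripper_width: 1.002
finger_force: 0.0
```

```bash
python3 - <<'E'
from h import *
mv((415,7,300),Rd(0)); print(bot.state()["joint_pos"].round(2))
cp=viewer.camera_params("wrist"); im=viewer.snapshot("wrist"); cv2.imwrite("pics/w1.png",im[:,:,::-1]); print(cp,tool()[0])
E
```

```text
turn [ 0.     -0.0002  0.0046] shift [-0.0013 -0.      0.0006] n>= 0.0
[-0.17 -0.35  1.93  0.    1.56 -0.17]
{'K': array([[338.49737045,   0.        , 320.95984677],
       [  0.        , 338.49737045, 201.06225868],
       [  0.        ,   0.        ,   1.        ]]), 'dist': array([-0.05098277,  0.        ,  0.        ,  0.        ,  0.        ]), 'rvec': array([-2.82340714e+00, -3.56554682e-03, -2.19671973e-03]), 'tvec': array([-416.148131  ,  -58.03176561,  454.36997913])} [415.06882052   8.06886343 300.6236562 ]
```

View pics/w1.png

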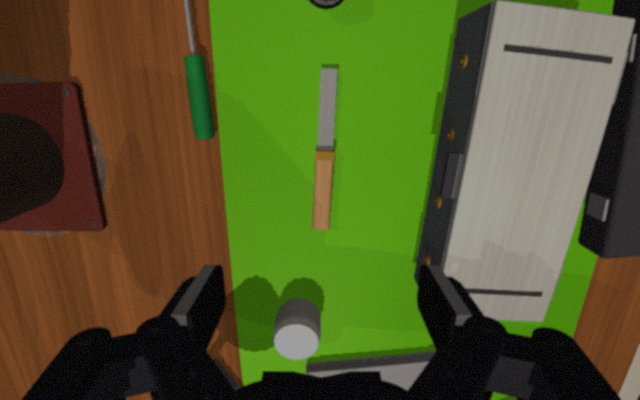

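The wrist view shows the pry tip at (330,67) and its handle end at (321,229). The ledge on the case front runs from (460,153) to (444,198), and the front edge of the cover from (491,3) to (438,315).

```bash
python3 - <<'E'
from h import *
im=cv2.imread("pics/w1.png")[:,:,::-1]
a=cv2.resize(im[130:220,400:500],None,fx=4,fy=4,interpolation=cv2.INTER_CUBIC)
b=cv2.resize(im[50:240,290:365],None,fx=3,fy=3,interpolation=cv2.INTER_CUBIC)
H=max(a.shape[0],b.shape[0]); o=np.zeros((H,a.shape[1]+b.shape[1],3),np.uint8); o[:a.shape[0],:a.shape[1]]=a; o[:b.shape[0],a.shape[1]:]=b
cv2.imwrite("pics/c2.png",o[:,:,::-1])
cp=viewer.camera_params("wrist")
for n,uv,z in [("tip",(330,67),9.5),("end",(321.5,229),20),("ledgeA",(461,153),95),("ledgeB",(445,198),95),("coverFL",(491,2),112),("FR",(438,316),112),("BR",(546,320),112),("BL",(636,17),112)]: print(n,px(cp,uv,z).round(1))
E
```

```text
tip [427.  115.2   9.5]
end [417.1 -94.3  20. ]
ledgeA [565.3  25.1  95. ]
ledgeB [553.8 -25.3  95. ]
coverFL [569.9 166.7 112. ]
FR [ 557.  -168.7  112. ]
BR [ 694.  -177.5  112. ]
BL [714.4 160.7 112. ]
```

View pics/c2.png

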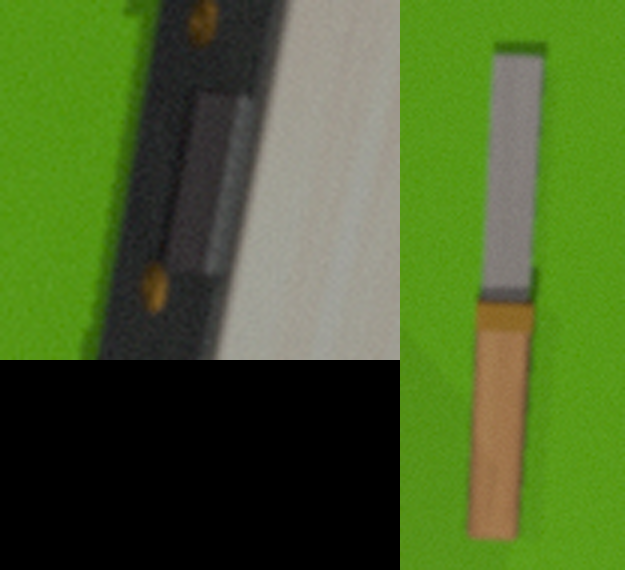

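The crop shows the ledge's outer edge from (449.5,154) to (441,197) and its wall line from (459,154) to (452,197.5) in full-image pixels. The top and wrist views disagree by about 7 mm in x, so I go lower over the pry to settle it.

{"api": "send_rows", "payload": {
  "series": [
    [[0,0,0,0,0,0.06,1],[0,0,0,0,0,0.12,1],[0,0,0,0,0,0.16,1],[0,0,0,0,0,0.16,1],[0,0,0,0,0,0.16,1]]
  ]
}}

```text
time: 3.15
eef_pos: [416.4, 7.2, 142.4]
orientation: [0.707, 0.707, 0.001, 0.001]
wrist_force: [0.3, 0.4, 1.6]
gripper_width: 0.999
finger_force: 0.0
```

```bash
cat >> h.py <<'E'
def notgreen(im):
    h=cv2.cvtColor(im,cv2.COLOR_RGB2HSV); return ~((h[...,0]>38)&(h[...,0]<75)&(h[...,1]>110))
def wood(im):
    h=cv2.cvtColor(im,cv2.COLOR_RGB2HSV); return (h[...,0]<20)&(h[...,1]>70)&(h[...,2]>90)
def blob(m,uv,r=200):
    "component of mask nearest uv: area, minAreaRect"
    n,l,s,c=cv2.connectedComponentsWithStats(m.astype(np.uint8))
    k=1+np.argmin([np.hypot(*(c[i]-uv)) if s[i,4]>60 else 1e9 for i in range(1,n)])
    return s[k],c[k],cv2.minAreaRect(np.argwhere(l==k)[:,::-1].astype(np.float32))
E
python3 - <<'E'
from h import *
print(tool()[0])
cp=viewer.camera_params("wrist"); im=viewer.snapshot("wrist"); cv2.imwrite("pics/w2.png",im[:,:,::-1])
t=viewer.snapshot("top");ct=viewer.camera_params("top")
w1=cv2.imread("pics/w1.png")[:,:,::-1]
for n,i,u in (("w2",im,(320,250)),("w1",w1,(324,190)),("top",t,(350,228))):
    try: print(n,blob(wood(i),u),blob(notgreen(i),u))
    except Exception as e: print(e)
E
```

```text
[416.37063099   7.20600992 142.40287488]
w2 (array([ 308,  182,   30,  112, 2703], dtype=int32), array([321.53792083, 237.40436552]), ((322.020751953125, 237.52264404296875), (25.975460052490234, 111.80741119384766), 2.4895529747009277)) (array([     0,      0,    640,    400, 134025], dtype=int32), array([315.1253199, 227.3356911]), ((319.5, 199.5), (399.0, 639.0), 90.0))
w1 (array([ 313,  150,   20,   79, 1210], dtype=int32), array([322.48264463, 189.78016529]), ((322.7693176269531, 189.11349487304688), (16.429475784301758, 78.45201110839844), 2.862405300140381)) (array([     0,      0,    640,    400, 169843], dtype=int32), array([309.67531779, 210.18815023]), ((319.5, 199.5), (399.0, 639.0), 90.0))
top (array([ 310,  275,   50,   39, 1365], dtype=int32), array([336.76410256, 293.38095238]), ((335.0384826660156, 290.30767822265625), (44.91059875488281, 37.45818328857422), 11.309932708740234)) (array([     0,      0,    640,    400, 188294], dtype=int32), array([311.19680393, 206.30761469]), ((319.5, 199.5), (399.0, 639.0), 90.0))
```

View pics/w2.png

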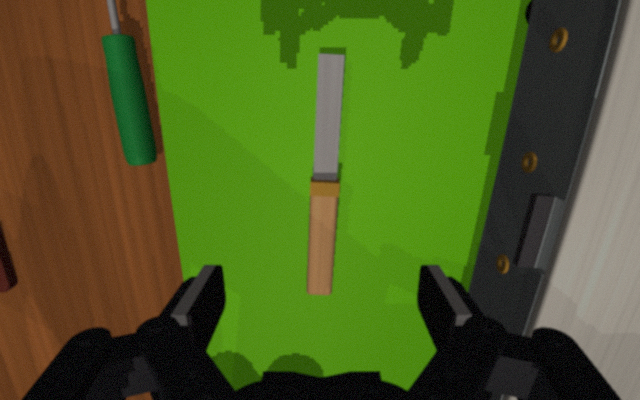

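The second wrist view shows the tip at (331,54), the handle end at (319,294), the ferrule back edge near (324,195), and the ledge at about (540,230).

```bash
python3 - <<'E'
from h import *
cp=viewer.camera_params("wrist")
for n,uv,z in [("tip",(331,54),9.5),("end",(319,294),20),("ferr",(324.5,181),20),("ledge outer A",(536,196),95),("outer B",(519,266),95),("wall A",(563,198),95),("wall B",(544,268),95)]: print(n,px(cp,uv,z).round(1))
c,d=ray(cp,(321,201)); print(c,d)
E
```

```text
tip [426.4 113.8   9.5]
end [416.7 -94.7  20. ]
ferr [421.5  14.5  20. ]
ledge outer A [553.1  24.8  95. ]
outer B [551.5 -24.6  95. ]
wall A [571.3  23.5  95. ]
wall B [569.6 -26.5  95. ]
[417.08313476  87.01247189 292.64891466] [ 0.00508988 -0.31348983 -0.94957794]
```

```bash
python3 - <<'E'
from h import *
mv((419,-40,25),Rd(-2.7))
E
```

```text
turn [0.0055 0.0008 0.0607] shift [-0.0469  0.0014  0.1182] n>= 1.9
```

{"api": "send_rows", "payload": {
  "series": [
    [[0.0055,0,0.06,-0.047,0.0015,0.05,1],[0.0055,0,0.06,-0.047,0.0015,0.08,1],[0.0055,0,0.06,-0.047,0.0015,0.1,1],[0.0055,0,0.06,-0.047,0.0015,0.118,1],[0.0055,0,0.06,-0.047,0.0015,0.118,1],[0.0055,0,0.06,-0.047,0.0015,0.118,-1],[0.0055,0,0.06,-0.047,0.0015,0.118,-1],[0.0055,0,0.06,-0.047,0.0015,0.118,-1],[0.0055,0,0.06,-0.047,0.0015,0.118,-1],[0.0055,0,0.06,-0.047,0.0015,0.118,-1],[0.0055,0,0.06,-0.047,0.0015,0.118,-1],[0.0055,0,0.06,-0.047,0.0015,0.118,-1],[0.0055,0,0.06,-0.047,0.0015,0.118,-1]]
  ]
}}

```text
time: 4.88
eef_pos: [416.7, -39.7, 22.5]
orientation: [0.723, 0.69, -0.002, -0.002]
wrist_force: [-0.3, 1.4, 0.1]
gripper_width: -0.004
finger_force: 0.0
```

{"api": "send_rows", "payload": {
  "series": [
    [[0,0,0,0,0,-0.06,-1],[0,0,0,0,0,-0.12,1],[0,0,0,0,0,-0.16,1],[0,0,0,0,0,-0.2,1],[0,0,0,0,0,-0.2,1],[0,0,0,0,0,-0.2,1]]
  ]
}}

```text
time: 5.62
eef_pos: [417.2, -39.6, 221.8]
orientation: [0.723, 0.69, -0.002, -0.002]
wrist_force: [1.0, -0.0, -0.0]
gripper_width: 0.999
finger_force: 0.0
```

```bash
python3 - <<'E'
from h import *
print(tool()[0])
cp=viewer.camera_params("wrist"); im=viewer.snapshot("wrist"); cv2.imwrite("pics/w3.png",im[:,:,::-1])
print(cp['rvec'],cp['tvec'])
print(blob(wood(im),(320,250)))
E
```

```text
[417.17077335 -39.58857524 221.83496936]
[-2.82277983  0.06632653  0.01655261] [-418.48380052  -59.55653559  373.24393721]
(array([ 312,  117,   21,  100, 1994], dtype=int32), array([321.89368104, 166.68104313]), ((322.0, 166.5), (99.0, 20.0), 90.0))
```

View pics/w3.png

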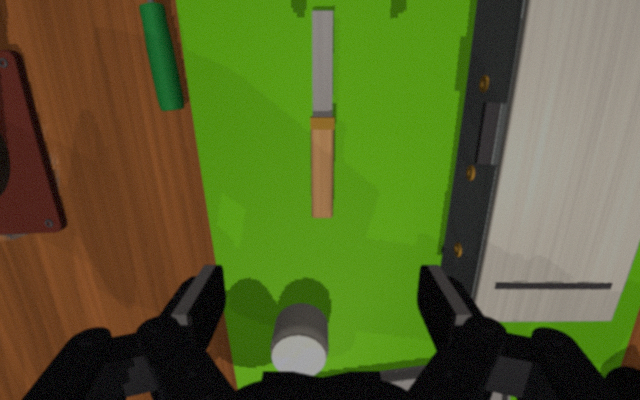

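```bash
python3 - <<'E'
from h import *
cp=viewer.camera_params("wrist");p,q=tool()
for n,uv,z in [("tip",(322.5,10),9.5),("end",(321.5,217),20),("ferr",(322,117),20)]: print(n,px(cp,uv,z).round(1))
print(proj(cp,[p+q.apply([0,0,dz]) for dz in (0,3,22,200)]), proj(cp,[p+q.apply([0,s*42,10]) for s in (-1,1)]))
c,d=ray(cp,(321,201));print(q.inv().apply(c-p),q.inv().apply(d))
E
```

```text
tip [425.2 114.6   9.5]
end [414.5 -93.6  20. ]
ferr [420.1  14.4  20. ]
[[319.3462954  259.89218541]
 [319.3668578  257.04672934]
 [319.4829231  241.00788533]
 [320.00505453 169.31649669]] [[239.21303514 250.71137386]
 [399.61153413 250.52206451]]
[  79.89307473    0.70935663 -149.57802691] [-3.12719142e-01  8.46424161e-04  9.49845287e-01]
```

{"api": "send_rows", "payload": {
  "series": [
    [[0,0,0,0,0,0.06,-1],[0,0,0,0,0,0.122,-1],[0,0,0,0,0,0.122,-1],[0,0,0,0,0,0.122,-1],[0,0,0,0,0,0.122,-1],[0,0,0,0,0,0.122,-1],[0,0,0,0,0,0.122,-1],[0,0,0,0,0,0.122,-1]]
  ]
}}

```text
time: 6.68
eef_pos: [417.3, -39.8, 101.0]
orientation: [0.723, 0.69, -0.001, -0.001]
wrist_force: [0.2, 0.4, -0.4]
gripper_width: 0.003
finger_force: 0.0
```

```bash
python3 - <<'E'
from h import *
p,q=tool();print(p)
cp=viewer.camera_params("wrist"); im=viewer.snapshot("wrist").copy()
cs=viewer.camera_params("side"); s=viewer.snapshot("side").copy()
pts=[p,p+q.apply([0,0,22])]
a=proj(cp,pts);b=proj(cs,pts);print(a,b)
for i,u in ((im,a),(s,b)):
    for k,c in zip(u,((255,0,0),(255,255,0))): cv2.circle(i,tuple(int(round(v)) for v in k),1,c,-1)
x,y=map(int,b[0])
A=cv2.resize(s[y-60:y+60,x-50:x+50],None,fx=4,fy=4); B=cv2.resize(im[180:380,220:420],None,fx=2.4,fy=2.4)
o=np.zeros((480,A.shape[1]+B.shape[1],3),np.uint8);o[:,:A.shape[1]]=A;o[:,A.shape[1]:]=B
cv2.imwrite("pics/c3.png",o[:,:,::-1])
E
```

```text
[417.30428829 -39.7666833  101.03541692]
[[319.30717855 259.86468637]
 [319.44705112 240.98399233]] [[311.62507656 217.44216369]
 [311.88596997 222.86404322]]
```

View pics/c3.png

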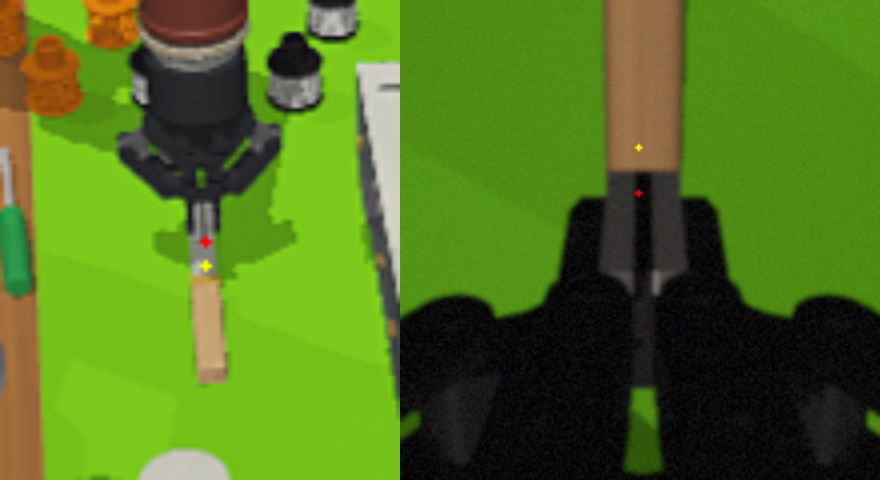

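The composite shows the shut fingertips end short of the predicted tip (yellow) in both views. In pixels that is side (312,215) and wrist (321,251). I triangulate to get the true offset.

```bash
python3 - <<'E'
from h import *
p,q=tool()
cp=viewer.camera_params("wrist");cs=viewer.camera_params("side");ct=viewer.camera_params("top")
c1,d1=ray(cp,(321.3,250.8));c2,d2=ray(cs,(312,215.2))
d1/=np.linalg.norm(d1);d2/=np.linalg.norm(d2)
A=np.c_[d1,-d2];s=np.linalg.lstsq(A,c2-c1,rcond=None)[0]
P1,P2=c1+s[0]*d1,c2+s[1]*d2;print(P1,P2,"tool frame",q.inv().apply((P1+P2)/2-p))
# side-camera view of pry: rear handle end bottom/top
for n,uv,z in [("handle end top",(261.6+208/4,157+375/4),20),("ferr-handle",(261.6+204/4,157+280/4),20)]: print(n,px(cs,uv,z))
E
```

```text
[418.40051647 -32.98061131 104.34426838] [419.28767621 -33.03663231 104.34942728] tool frame [ 6.76427101  1.43550516 -3.63760118]
handle end top [ 413.70782019 -103.98082305   20.        ]
ferr-handle [422.09093034   8.82349923  20.        ]
```

```bash
python3 - <<'E'
from h import *
p,q=tool()
cp=viewer.camera_params("wrist");cs=viewer.camera_params("side")
for z in (-20,-16,-12,-8,-4,0,22): print(z,proj(cp,[p+q.apply([11,0,z])]).round(1),proj(cs,[p+q.apply([x,0,z]) for x in (-11,0)]).round(1).tolist())
mv((417,-130,100),Rd(-2.7))
E
```

```text
-20 [[319.1 259.2]] [[311.5, 214.7], [311.3, 212.5]]
-16 [[319.1 254.8]] [[311.6, 215.8], [311.4, 213.5]]
-12 [[319.1 250.7]] [[311.6, 216.8], [311.4, 214.5]]
-8 [[319.2 246.8]] [[311.6, 217.8], [311.5, 215.5]]
-4 [[319.2 243.1]] [[311.7, 218.8], [311.5, 216.5]]
0 [[319.2 239.5]] [[311.7, 219.8], [311.6, 217.5]]
22 [[319.4 222.6]] [[312.0, 225.2], [311.8, 222.9]]
turn [-0.0053  0.0002  0.0005] shift [-0.0902  0.0041  0.0007] n>= 1.4
```

{"api": "send_rows", "payload": {
  "series": [
    [[0,0,0,-0.09,0,0,-1],[0,0,0,-0.09,0,0,-1],[0,0,0,-0.09,0,0.05,-1],[0,0,0,-0.09,0,0.085,-1],[0,0,0,-0.09,0,0.095,-1],[0,0,0,-0.09,0,0.095,-1],[0,0,0,-0.09,0,0.095,-1]]
  ]
}}

```text
time: 7.65
eef_pos: [413.8, -130.2, 7.1]
orientation: [0.723, 0.691, -0.001, -0.0]
wrist_force: [1.1, -0.2, 0.4]
gripper_width: 0.004
finger_force: 0.0
```

{"api": "send_rows", "payload": {
  "series": [
    [[0,0,0,0,0,0.004,-1],[0,0,0,0,0,0.008,-1],[0,0,0,0,0,0.012,-1],[0,0,0,0,0,0.012,-1]]
  ]
}}

```text
time: 8.15
eef_pos: [412.3, -129.6, -6.6]
orientation: [0.723, 0.69, -0.002, -0.002]
wrist_force: [0.1, -1.0, 0.1]
gripper_width: 0.005
finger_force: 0.0
```

{"api": "send_rows", "payload": {
  "series": [
    [[0,0,0,0,0,0.002,-1],[0,0,0,0,0,0.004,-1],[0,0,0,0,0,0.004,-1]]
  ]
}}

```text
time: 8.52
eef_pos: [412.6, -129.6, -6.9]
orientation: [0.723, 0.691, -0.002, -0.003]
wrist_force: [-17.1, 8.5, 48.3]
gripper_width: 0.001
finger_force: 24.1
```

Contact came at a reported TCP z of about −7, so the real fingertips sit about 29 mm farther back than the nominal figure. I'll treat the tip as tool z = −7 and grasp accordingly.

{"api": "send_rows", "payload": {
  "series": [
    [[0,0,0,0,0,-0.05,-1],[0,0,0,0,0,-0.08,1],[0,0,0,0.09,0,-0.08,1],[0,0,0,0.09,0,-0.08,1],[0,0,0,0.09,0,-0.08,1],[0,0,0,0.09,0,-0.08,1]]
  ]
}}

```text
time: 9.28
eef_pos: [416.9, -40.1, 69.5]
orientation: [0.723, 0.691, -0.002, -0.001]
wrist_force: [0.2, -0.1, -0.8]
gripper_width: 0.997
finger_force: 0.0
```

```bash
python3 - <<'E'
from h import *
mv((419.5,-40,-3),Rd(-2.7))
cp=viewer.camera_params("wrist"); im=viewer.snapshot("wrist")
b=blob(wood(im),(320,250));print(b, px(cp,b[2][0],20),px(cp,b[1],20),tool()[0])
E
```

```text
turn [-0.0056  0.0007  0.0011] shift [0.0002 0.0029 0.0725] n>= 1.2
(array([ 303,  136,   39,  160, 5410], dtype=int32), array([321.41146026, 215.58003697]), ((322.0, 215.5), (159.0, 38.0), 90.0)) [418.45583672 -35.44541825  20.        ] [418.08396211 -35.48213358  20.        ] [416.96942354 -40.37300631  69.54415146]
```

{"api": "send_rows", "payload": {
  "series": [
    [[0,0,0,0,0.002,0.04,1],[0,0,0,0,0.002,0.06,1],[0,0,0,0,0.002,0.073,1],[0,0,0,0,0.002,0.073,1],[0,0,0,0,0.002,0.073,-1],[0,0,0,0,0.002,0.073,-1],[0,0,0,0,0.002,0.073,-1],[0,0,0,0,0.002,0.073,-1],[0,0,0,0,0.002,0.073,-1],[0,0,0,0,0.002,0.073,-1],[0,0,0,0,0.002,0.073,-1]]
  ]
}}

```text
time: 10.7
eef_pos: [419.4, -40.0, -2.6]
orientation: [0.723, 0.69, -0.001, -0.001]
wrist_force: [-1.1, 0.0, 6.7]
gripper_width: 0.264
finger_force: 60.2
```

{"api": "send_rows", "payload": {
  "series": [
    [[0,0,0,0,0,-0.06,-1],[0,0,0,0,0,-0.12,-1],[0,0,0,0,0,-0.17,-1],[0,0,1,0.04,-0.05,-0.17,-1],[0,0,1,0.04,-0.05,-0.17,-1],[0,0,1,0.04,-0.05,-0.17,-1],[0,0,1,0.04,-0.05,-0.17,-1],[0,0,1,0.04,-0.05,-0.17,-1],[0,0,1,0.04,-0.05,-0.17,-1],[0,0,1,0.04,-0.05,-0.17,-1]]
  ]
}}

```text
time: 11.95
eef_pos: [371.1, 2.5, 166.6]
orientation: [0.932, 0.362, -0.002, -0.001]
wrist_force: [0.4, -0.6, -1.7]
gripper_width: 0.264
finger_force: 59.7
```

{"api": "send_rows", "payload": {
  "series": [
    [[0,0,1,0,0,0,-1],[0,0,1,0,0,0,-1],[0,0,1,0,0,0,-1],[0,0,1,0,0,0,-1],[0,0,1,0,0,0,-1],[0,0,1,0,0,0,-1],[0,0,1,0,0,0,-1]]
  ]
}}

```text
time: 12.82
eef_pos: [371.3, 2.5, 166.8]
orientation: [1.0, -0.022, -0.002, -0.0]
wrist_force: [0.6, -0.2, -2.0]
gripper_width: 0.264
finger_force: 59.7
```

```bash
python3 - <<'E'
from h import *
mv((370,7.5,165),Rd(-92.5)); print(bot.state()["gripper_width"])
E
```

```text
turn [ 0.0001  0.0056 -0.0009] shift [-0.0015 -0.0049  0.0018] n>= 0.1
0.2643446893261403
```

{"api": "send_rows", "payload": {
  "series": [
    [[0,0,0,0,-0.005,0.03,-1],[0,0,0,0,-0.005,0.05,-1],[0,0,0,0,-0.005,0.05,-1],[0,0,0,0,-0.005,0.05,-1]]
  ]
}}

```text
time: 13.32
eef_pos: [371.8, 7.4, 117.6]
orientation: [1.0, -0.023, -0.002, 0.0]
wrist_force: [-0.3, 0.5, -2.0]
gripper_width: 0.262
finger_force: 59.6
```

```bash
python3 - <<'E'
from h import *
p,q=tool();print(p,q.as_quat().round(4))
cp=viewer.camera_params("wrist"); im=viewer.snapshot("wrist"); cv2.imwrite("pics/w4r.png",im[:,:,::-1])
np.save("cp4.npy",cp,allow_pickle=True)
zt=p[2]+2.6+9.5
print(proj(cp,[p+q.apply([155,y,0])*[1,1,0]+[0,0,zt-p[2]] for y in (-10,10)]),proj(cp,[[564,-1,95],[552,-1,95]]))
crop(im,200,0,450,200,3,"w4.png")
E
```

```text
[371.84269486   7.36987442 117.61907961] [ 9.997e-01 -2.300e-02 -1.700e-03  1.000e-04]
[[ 289.51298757 -135.37893272]
 [ 349.11942936 -135.4703153 ]] [[ 318.32822317 -186.23815917]
 [ 319.71508391 -153.84285002]]
```

View pics/w4.png

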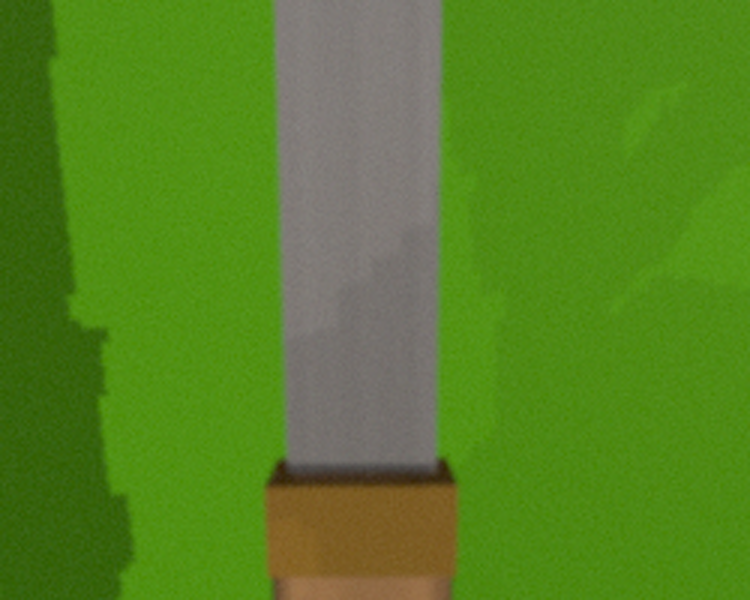

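The crop shows the blade straight along the tool axis at column 320, with the ferrule front at row 157. The tip is out of this camera's view, so I'll go to just short of the notch and use the fixed cameras.

{"api": "send_rows", "payload": {
  "series": [
    [[0,0,0,0,0,-0.03,-1],[0,0,0,0.01,0,0.03,-1],[0,0,0,0.01,0,0.03,-1],[0,0,0,0.01,0,0.03,-1],[0,0,0,0.01,0,0.03,-1]]
  ]
}}

```text
time: 14.0
eef_pos: [382.6, 6.7, 88.7]
orientation: [1.0, -0.023, -0.0, 0.0]
wrist_force: [0.0, 0.6, -1.3]
gripper_width: 0.262
finger_force: 59.6
```

```bash
python3 - <<'E'
from h import *
cp=np.load("cp4.npy",allow_pickle=True).item()
p=np.array([371.84,7.37,117.62]);q=Rd(-92.5)
print("ferrule top/blade exit pred",proj(cp,[p+q.apply([55,0,0])+[0,0,2.6+z] for z in (20,9.5)]))
p,q=tool();print(p)
cs=viewer.camera_params("side");s=viewer.snapshot("side");ct=viewer.camera_params("top");t=viewer.snapshot("top")
tip=p+q.apply([155,0,0])*[1,1,1]+[0,0,12.1];print(tip)
pts=[tip,[564,-1,95]];print(proj(cs,pts),proj(ct,pts))
A=cv2.resize(s[185:265,295:395],None,fx=4,fy=4,interpolation=cv2.INTER_CUBIC);B=cv2.resize(t[150:230,295:395],None,fx=4,fy=4,interpolation=cv2.INTER_CUBIC)
cv2.imwrite("pics/c4.png",np.hstack([A,B])[:,:,::-1])
E
```

```text
ferrule top/blade exit pred [[319.38256627 162.43820099]
 [319.49449059 157.14498116]]
[382.56811146   6.74526788  88.71711737]
[ 5.37399454e+02 -4.81956574e-01  1.00666814e+02]
[[347.72819336 206.21325988]
 [355.91509721 206.92387263]] [[341.85927449 183.12930571]
 [342.13403367 173.77095497]]
```

View pics/c4.png

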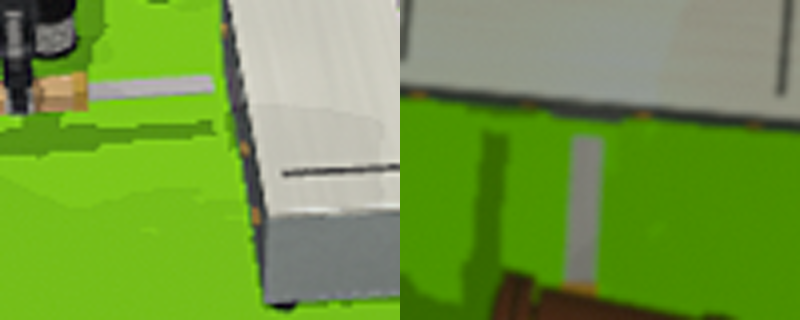

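```bash
python3 - <<'E'
from h import *
cs=viewer.camera_params("side");ct=viewer.camera_params("top")
print(px(ct,(342,184),100.7),px(ct,(342,175),112), px(ct,(341.7,178.3),95))
print(px(cs,(348.2,205.7),100.7))
for x in (556,560,564): print(x,proj(cs,[[x,-1,112]]))
for r,c in ((88,241),(150,254.5)): print(px(cs,(295+c/4,185+r/4),112))
E
```

```text
[534.99614296  -0.91603498 100.7       ] [5.58635336e+02 1.24777499e-01 1.12000000e+02] [ 5.51361608e+02 -4.77738903e-02  9.50000000e+01]
[539.32378432   1.88023742 100.7       ]
556 [[353.5442064 202.9637014]]
560 [[354.78106632 202.84676941]]
564 [[356.01724807 202.72989063]]
[557.66749017 -22.34222679 112.        ]
[554.28387497 -98.35959997 112.        ]
```

{"api": "send_rows", "payload": {
  "series": [
    [[0,0,0,0.01,0,0.0015,-1],[0,0,0,0.02,0,0.0015,-1],[0,0,0,0.03,0,0.0015,-1],[0,0,0,0.035,0,0.0015,-1],[0,0,0,0.035,0,0.0015,-1]]
  ]
}}

```text
time: 14.72
eef_pos: [416.4, 5.4, 85.0]
orientation: [1.0, -0.023, -0.002, -0.0]
wrist_force: [0.3, 0.4, -1.8]
gripper_width: 0.26
finger_force: 59.7
```

{"api": "send_rows", "payload": {
  "series": [
    [[0,0,0,0.01,0,-0.001,-1],[0,0,0,0.02,0,-0.001,-1],[0,0,0,0.03,0,-0.001,-1],[0,0,0,0.035,0,-0.001,-1],[0,0,0,0.035,0,-0.001,-1]]
  ]
}}

```text
time: 15.35
eef_pos: [451.3, 3.8, 85.8]
orientation: [1.0, -0.023, -0.002, -0.0]
wrist_force: [-0.6, -0.5, -1.8]
gripper_width: 0.26
finger_force: 59.7
```

{"api": "send_rows", "payload": {
  "series": [
    [[0,0.111,0,0.001,0,0.008,-1],[0,0.222,0,0.003,0,0.0165,-1],[0,0.278,0,0.0045,0,0.021,-1],[0,0.333,0,0.006,0,0.025,-1],[0,0.333,0,0.006,0,0.025,-1]]
  ]
}}

```text
time: 15.98
eef_pos: [455.3, 3.8, 60.0]
orientation: [0.992, -0.023, 0.127, 0.003]
wrist_force: [-2.3, 0.3, -2.7]
gripper_width: 0.267
finger_force: 59.7
```

```bash
python3 - <<'E'
from h import *
s=viewer.snapshot("side");cs=viewer.camera_params("side")
p,q=tool();print(p,q.as_matrix()[:,0],bot.state()["wrist_force"])
cv2.imwrite("pics/c5.png",cv2.resize(s[160:280,290:430],None,fx=4,fy=4,interpolation=cv2.INTER_CUBIC)[:,:,::-1])
E
```

```text
[455.34196306   3.74721424  60.16004715] [ 0.96693528 -0.04526597  0.25097241] [-3.97221017  0.17285254 -2.28299546]
```

View pics/c5.png

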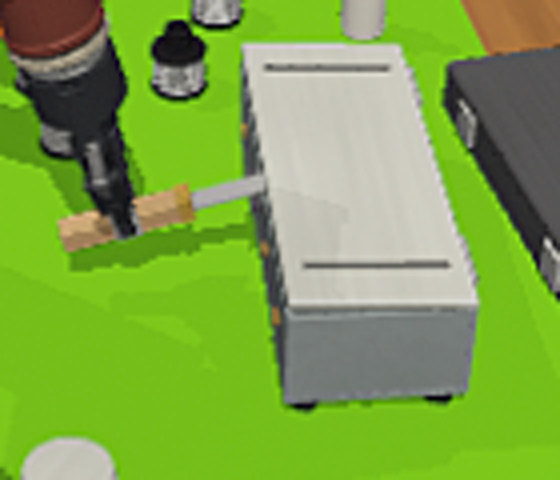

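The side crop shows the blade in the notch at (262,183) with the handle tilted down and the cover still nearly flat. I continue levering.

{"api": "send_rows", "payload": {
  "series": [
    [[0,0.078,0,0.001,0,0.006,-1],[0,0.156,0,0.002,0,0.012,-1],[0,0.233,0,0.0037,0,0.018,-1],[0,0.311,0,0.0054,0,0.0235,-1],[0,0.311,0,0.0054,0,0.0235,-1],[0,0.311,0,0.0054,0,0.0235,-1]]
  ]
}}

```text
time: 16.77
eef_pos: [467.6, 3.1, 39.3]
orientation: [0.969, -0.022, 0.247, 0.006]
wrist_force: [-2.7, 0.1, -4.4]
gripper_width: 0.263
finger_force: 59.5
```

```bash
cat >> h.py <<'E'
E
python3 - <<'E'
from h import *
s=viewer.snapshot("side");t=viewer.snapshot("top")
p,q=tool();print(p,q.as_matrix()[:,0],bot.state()["wrist_force"])
A=cv2.resize(s[160:280,290:430],None,fx=3,fy=3,interpolation=cv2.INTER_CUBIC);B=cv2.resize(t[100:220,270:420],None,fx=3,fy=3,interpolation=cv2.INTER_CUBIC)
cv2.imwrite("pics/c6.png",np.hstack([A,B[:,:380]])[:,:,::-1])
E
```

```text
[467.66485368   3.1562755   39.23407638] [ 0.87718445 -0.04080155  0.47841685] [-2.54456955  0.31695572 -4.37292468]
```

View pics/c6.png

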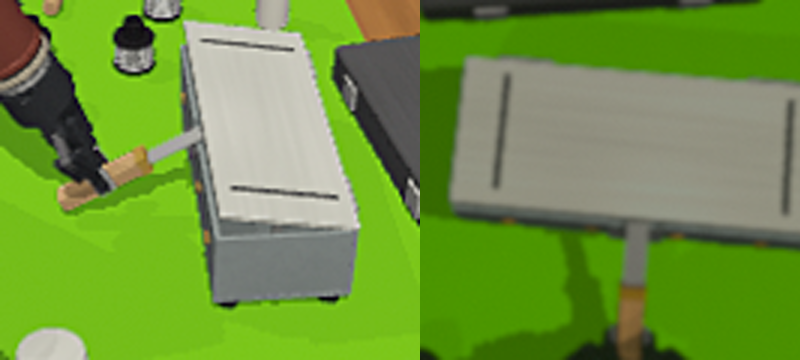

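The crop shows the cover lifted by the blade, with a wedge gap at the near end. The cover's front-right corner is at crop (222,218), which is side pixel (364,232.7). I compute the angle from it.

```bash
cat >> h.py <<'E'
CY=np.radians(-2.5); CX=np.array([np.cos(CY),np.sin(CY),0]); CYv=np.array([-np.sin(CY),np.cos(CY),0])
C0=np.array([560,-1,0])+70*CX
def case(x,y,z): return C0+x*CX+y*CYv+np.array([0,0,z])
def cov(th,y,d=140,t=0):
    "point of cover at distance d from hinge, t above underside"
    return case(70-d*np.cos(th)+t*np.sin(th)*1,y,104.5+d*np.sin(th)+t*np.cos(th))
E
python3 - <<'E'
from h import *
cs=viewer.camera_params("side")
for th in (0,.1,.15,.2,.25,.3): print(th,proj(cs,[cov(th,-170),cov(th,-170,140,8),cov(th,170,140,8)]).round(1).tolist())
print(proj(cs,[case(70,-170,112),case(-70,-170,104)]), "read: corner R (364,232.7) L far (351,168) hinge (409,236)")
E
```

```text
0 [[362.6, 240.5], [362.7, 238.5], [348.3, 173.2]]
0.1 [[363.0, 236.9], [363.3, 234.8], [348.7, 169.9]]
0.15 [[363.3, 235.1], [363.8, 233.0], [349.1, 168.2]]
0.2 [[363.8, 233.2], [364.5, 231.1], [349.6, 166.5]]
0.25 [[364.4, 231.4], [365.2, 229.3], [350.2, 164.8]]
0.3 [[365.2, 229.6], [366.1, 227.5], [350.9, 163.2]]
[[410.40777393 235.1015049 ]
 [362.57521968 240.64145034]] read: corner R (364,232.7) L far (351,168) hinge (409,236)
```

{"api": "send_rows", "payload": {
  "series": [
    [[0,0,0,0.007,0,-0.013,-1],[0,0,0,0.014,0,-0.026,-1],[0,0,0,0.019,0,-0.035,-1],[0,0,0,0.019,0,-0.035,-1],[0,0,0,0.019,0,-0.035,-1]]
  ]
}}

```text
time: 17.5
eef_pos: [468.8, 2.8, 80.0]
orientation: [0.968, -0.023, 0.249, 0.006]
wrist_force: [-0.6, 0.1, -3.0]
gripper_width: 0.265
finger_force: 59.1
```

```bash
cat >> h.py <<'E'
def coverfit(name="side"):
    "grey/bright cover in side view: returns leftmost-top corner contour hull approx"
    s=viewer.snapshot(name); h=cv2.cvtColor(s,cv2.COLOR_RGB2HSV)
    m=((h[...,1]<45)&(h[...,2]>150)).astype(np.uint8); 
    n,l,st,c=cv2.connectedComponentsWithStats(m); k=1+np.argmin([np.hypot(*(c[i]-(380,200))) if st[i,4]>800 else 1e9 for i in range(1,n)])
    cn=cv2.findContours((l==k).astype(np.uint8),0,2)[0][0]; return s,cv2.approxPolyDP(cv2.convexHull(cn),4,True)[:,0],st[k]
E
python3 - <<'E'
from h import *
s,a,st=coverfit();print(a.tolist(),st)
cv2.imwrite("pics/s7.png",s[:,:,::-1])
cs=viewer.camera_params("side")
for th in (0.2,.3,.4,.5,.6,.8): print(th,proj(cs,[cov(th,-170,140,8),cov(th,170,140,8)]).round(0).tolist())
print(tool()[0],bot.state()["wrist_force"],bot.state()["gripper_width"])
E
```

```text
[[383, 146], [409, 236], [362, 239], [340, 202], [355, 159]] [ 340  146   70   94 2685]
0.2 [[364.0, 231.0], [350.0, 167.0]]
0.3 [[366.0, 227.0], [351.0, 163.0]]
0.4 [[368.0, 224.0], [353.0, 160.0]]
0.5 [[371.0, 220.0], [355.0, 157.0]]
0.6 [[374.0, 217.0], [357.0, 154.0]]
0.8 [[381.0, 211.0], [363.0, 148.0]]
[468.70519253   2.79467153  79.89749165] [ 0.47765851 -0.24100898 -2.25160435] 0.2642644029795062
```

Cover at about 0.45 rad and holding. I swing it open with the blade tip, following an arc.

{"api": "send_rows", "payload": {
  "series": [
    [[0,0,0,0.009,0,0.004,-1],[0,0,0,0.018,0,0.001,-1],[0,0,0,0.026,0,-0.002,-1],[0,0,0,0.034,0,-0.004,-1],[0,0,0,0.0415,0,-0.007,-1],[0,0,0,0.0495,0,-0.0072,-1],[0,0,0,0.0575,0,-0.0074,-1],[0,0,0,0.0655,0,-0.0076,-1],[0,0,0,0.0735,0,-0.0077,-1],[0,0,0,0.0735,0,-0.0077,-1]]
  ]
}}

```text
time: 18.8
eef_pos: [530.3, -0.2, 122.9]
orientation: [0.968, -0.023, 0.25, 0.006]
wrist_force: [0.3, -0.4, -1.6]
gripper_width: 0.262
finger_force: 59.3
```

```bash
python3 - <<'E'
from h import *
s,a,st=coverfit();print(a.tolist(),st)
cv2.imwrite("pics/s8.png",s[:,:,::-1])
cs=viewer.camera_params("side")
for th in (.6,.8,1,1.2,1.4): print(th,proj(cs,[cov(th,-170,140,0),cov(th,-170,140,8),cov(th,170,140,0),cov(th,170,140,8)]).round(0).tolist())
print(tool()[0],bot.state()["wrist_force"],bot.state()["gripper_width"])
E
```

```text
[[377, 141], [386, 152], [408, 237], [362, 238], [358, 211]] [ 358  141   54   99 1224]
0.6 [[372.0, 219.0], [374.0, 217.0], [356.0, 155.0], [357.0, 154.0]]
0.8 [[379.0, 212.0], [381.0, 211.0], [361.0, 150.0], [363.0, 148.0]]
1 [[387.0, 207.0], [390.0, 206.0], [368.0, 145.0], [370.0, 144.0]]
1.2 [[396.0, 203.0], [399.0, 202.0], [375.0, 141.0], [377.0, 140.0]]
1.4 [[406.0, 200.0], [409.0, 199.0], [383.0, 139.0], [385.0, 138.0]]
[ 5.30105283e+02 -8.55017904e-02  1.22765165e+02] [-0.59205012  0.35880127 -1.48754814] 0.26081483099300284
```

{"api": "send_rows", "payload": {
  "series": [
    [[0,0,0,0.008,0,0.002,-1],[0,0,0,0.016,0,0.0045,-1],[0,0,0,0.024,0,0.007,-1],[0,0,0,0.0315,0,0.009,-1],[0,0,0,0.039,0,0.013,-1],[0,0,0,0.0465,0,0.0173,-1],[0,0,0,0.0515,0,0.021,-1],[0,0,0,0.0565,0,0.025,-1],[0,0,0,0.0565,0,0.025,-1],[0,0,0,0.0565,0,0.025,-1],[0,0,0,0.0565,0,0.025,-1]]
  ]
}}

```text
time: 20.23
eef_pos: [588.7, -2.3, 125.1]
orientation: [0.969, -0.022, 0.246, 0.006]
wrist_force: [-8.4, -0.5, -2.3]
gripper_width: 0.261
finger_force: 59.9
```

```bash
python3 - <<'E'
from h import *
s=viewer.snapshot("side");cv2.imwrite("pics/s9.png",s[:,:,::-1])
cs=viewer.camera_params("side")
for th in (1.2,1.4,1.5,1.6,1.7,1.8): print(th,proj(cs,[cov(th,-170,140,0),cov(th,-170,140,8),cov(th,170,140,0),cov(th,170,140,8)]).round(0).tolist())
print(tool()[0],bot.state()["wrist_force"],bot.state()["gripper_width"])
# bright pixels near the upper corners
h=cv2.cvtColor(s,cv2.COLOR_RGB2HSV);m=(h[...,1]<60)&(h[...,2]>110)
for r in range(134,150,3): c=np.where(m[r,360:430])[0]+360; print(r,c[:1],c[-1:])
for r in range(195,215,3): c=np.where(m[r,390:440])[0]+390; print(r,c[:1],c[-1:])
E
```

```text
1.2 [[396.0, 203.0], [399.0, 202.0], [375.0, 141.0], [377.0, 140.0]]
1.4 [[406.0, 200.0], [409.0, 199.0], [383.0, 139.0], [385.0, 138.0]]
1.5 [[411.0, 199.0], [414.0, 199.0], [387.0, 138.0], [390.0, 138.0]]
1.6 [[416.0, 199.0], [419.0, 198.0], [391.0, 138.0], [394.0, 138.0]]
1.7 [[421.0, 199.0], [424.0, 199.0], [395.0, 138.0], [398.0, 138.0]]
1.8 [[426.0, 199.0], [429.0, 199.0], [399.0, 138.0], [402.0, 139.0]]
[588.7203998   -2.32495139 125.11569249] [-8.94813853  0.19548584 -0.97433412] 0.2610503261610686
134 [422] [429]
137 [424] [429]
140 [401] [429]
143 [401] [429]
146 [380] [429]
149 [378] [407]
195 [395] [426]
198 [396] [427]
201 [397] [427]
204 [390] [425]
207 [390] [424]
210 [390] [423]
213 [390] [421]
```

Wrist force −8 N and the corner column show the cover is on its stop at about 1.8 rad. I withdraw and take the pry to the tray.

{"api": "send_rows", "payload": {
  "series": [
    [[0,0,0,-0.035,0,-0.03,-1],[0,0,0,-0.06,0,-0.075,-1],[0,0,0,-0.089,0,-0.128,-1],[0,0,0,-0.089,0,-0.128,-1],[0,-0.3,0,-0.089,0,-0.128,-1],[0,-0.63,0,-0.089,0,-0.128,-1],[0,-0.63,0,-0.089,0,-0.128,-1],[0,-0.63,0,-0.089,0,-0.128,-1],[0,-0.63,0,-0.089,0,-0.128,-1]]
  ]
}}

```text
time: 21.4
eef_pos: [450.6, 4.0, 194.7]
orientation: [1.0, -0.023, 0.003, -0.0]
wrist_force: [-0.7, 0.7, -1.7]
gripper_width: 0.266
finger_force: 59.3
```

```bash
python3 - <<'E'
from h import *
mv((482,-391,200),Rd(-84.5)); print(tool()[0],bot.state()["gripper_width"])
E
```

```text
turn [ 1.000e-04 -7.800e-03 -1.812e-01] shift [ 0.0497  0.3932 -0.0052] n>= 6.3
[450.55707811   4.04842515 194.66469907] 0.2660074503049635
```

{"api": "send_rows", "payload": {
  "series": [
    [[0,0,-0.09,0.02,0.06,0,-1],[0,0,-0.18,0.04,0.12,0,-1],[0,0,-0.18,0.0495,0.18,0,-1],[0,0,-0.18,0.0495,0.24,0,-1],[0,0,-0.18,0.0495,0.3,0,-1],[0,0,-0.18,0.0495,0.36,0,-1],[0,0,-0.18,0.0495,0.393,0,-1],[0,0,-0.18,0.0495,0.393,0,-1],[0,0,-0.18,0.0495,0.393,0,-1]]
  ]
}}

```text
time: 22.52
eef_pos: [481.5, -390.2, 196.7]
orientation: [0.999, 0.047, 0.004, 0.0]
wrist_force: [0.0, -0.2, -1.7]
gripper_width: 0.263
finger_force: 59.6
```

```bash
python3 - <<'E'
from h import *
p,q=tool();print(p,bot.state()["gripper_width"])
ct=viewer.camera_params("top");t=viewer.snapshot("top")
cs=viewer.camera_params("side");s=viewer.snapshot("side")
cp=viewer.camera_params("wrist");w=viewer.snapshot("wrist")
def ex(cp,pts):
    return proj(cp,pts)
th=np.radians(5.5);a=np.array([np.cos(th),np.sin(th),0]);b=np.array([-a[1],a[0],0]);T=np.array([532,-386,0])
pts=[T+sx*135*a+sy*60*b+[0,0,22] for sx,sy in ((-1,-1),(1,-1),(1,1),(-1,1),(-1,-1))]
o=[]
for i,c,box in ((t,ct,(420,120,520,260)),(s,cs,(300,270,440,370)),(w,cp,(0,0,640,400))):
    i=i.copy();cv2.polylines(i,[proj(c,pts).round().astype(int)],False,(255,0,0),1)
    x0,y0,x1,y1=box;o.append(i[y0:y1,x0:x1])
A=cv2.resize(o[0],(300,420),interpolation=cv2.INTER_CUBIC);B=cv2.resize(o[1],(400,286));W=cv2.resize(o[2],(400,250))
out=np.zeros((540,700,3),np.uint8);out[:420,:300]=A;out[:286,300:]=B;out[290:540,300:]=W
cv2.imwrite("pics/c8.png",out[:,:,::-1])
E
```

```text
[ 481.46021587 -390.20499176  196.6563276 ] 0.2626015253917942
```

View pics/c8.png

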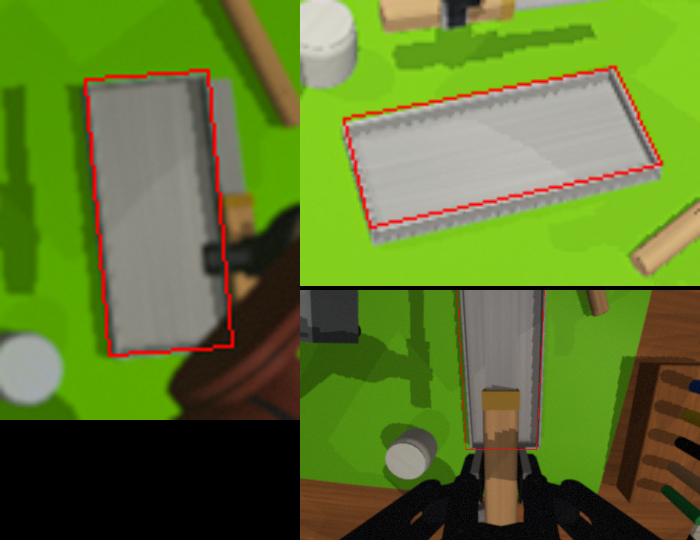

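The composite shows my tray outline coincides with the tray in all three views, with the pry held centred above it. I lower and release.

{"api": "send_rows", "payload": {
  "series": [
    [[0,0.008,0,0,0,0.06,-1],[0,0.008,0,0,0,0.12,-1],[0,0.008,0,0,0,0.165,-1],[0,0.008,0,0,0,0.18,-1],[0,0.008,0,0,0,0.192,-1],[0,0.008,0,0,0,0.192,-1],[0,0.008,0,0,0,0.192,-1]]
  ]
}}

```text
time: 23.55
eef_pos: [484.2, -392.3, 6.5]
orientation: [0.999, 0.047, 0.007, 0.001]
wrist_force: [0.4, -1.0, -0.6]
gripper_width: 0.264
finger_force: 59.6
```

{"api": "send_rows", "payload": {
  "series": [
    [[0,-0.017,0,0,0,0.003,-1],[0,-0.017,0,0,0,0.004,-1],[0,-0.017,0,0,0,0.004,0],[0,-0.017,0,0,0,0.004,0],[0,-0.017,0,0,0,0.004,0],[0,-0.017,0,0,0,-0.05,0],[0,-0.017,0,0,0,-0.11,0],[0,-0.017,0,0,0,-0.17,0.2],[0,-0.017,0,0,0,-0.2,0.2],[0,-0.017,0,0,0,-0.2,0.2]]
  ]
}}

```text
time: 24.8
eef_pos: [481.9, -392.7, 208.3]
orientation: [0.999, 0.047, 0.002, 0.003]
wrist_force: [0.3, -0.2, 0.1]
gripper_width: 0.599
finger_force: 0.0
```

```bash
python3 - <<'E'
from h import *
p,q=tool();print(p,bot.state()["gripper_width"])
cp=viewer.camera_params("wrist");w=viewer.snapshot("wrist");b=blob(wood(w),(320,230));print(b,px(cp,b[2][0],24))
# plan: look over bobbin area
mv((470,290,330),Rd(-10))
ct=viewer.camera_params("top");t=viewer.snapshot("top");cv2.imwrite("pics/t10.png",t[:,:,::-1])
h=cv2.cvtColor(t,cv2.COLOR_RGB2HSV);m=((h[...,2]<60)).astype(np.uint8)
n,l,st,c=cv2.connectedComponentsWithStats(m)
for i in range(1,n):
    if 60<st[i,4]<1500 and 150<c[i,0]<420 and 90<c[i,1]<280: print(c[i].round(1),st[i],px(ct,c[i],30).round(0))
E
```

```text
[ 481.94395757 -392.68171058  208.31837109] 0.598808409233604
(array([ 307,  119,   26,  106, 2473], dtype=int32), array([319.79134654, 170.76708451]), ((319.5, 171.5), (105.0, 25.0), 90.0)) [ 485.4412136  -392.58570118   24.        ]
turn [ 3.9000e-03  1.3000e-03 -1.6573e+00] shift [ 0.0536 -0.6792 -0.1264] n>= 10.9
[359.9 136.4] [288 123 117  56 595] [683. -54.  30.]
[202.2 165.3] [193 157  20  18 255] [587. 405.  30.]
[242.1 185.3] [233 177  19  18 256] [531. 286.  30.]
[379.5 179.8] [357 178  44   5  78] [ 556. -113.   30.]
[267.8 224.8] [259 217  19  17 250] [418. 209.  30.]
[233.4 229.7] [224 222  20  17 278] [401. 308.  30.]
```

{"api": "send_rows", "payload": {
  "series": [
    [[0,0,0,0,0,-0.06,1],[0,0,0,0,0,-0.12,1],[0,0,-0.4,0.02,-0.1,-0.122,1],[0,0,-0.7,0.03,-0.2,-0.122,1],[0,0,-1,0.05,-0.3,-0.122,1],[0,0,-1,0.05,-0.4,-0.122,1],[0,0,-1,0.05,-0.5,-0.122,1],[0,0,-1,0.05,-0.6,-0.122,1],[0,0,-1,0.05,-0.68,-0.122,1],[0,0,-1,0.05,-0.68,-0.122,1],[0,0,-1,0.05,-0.68,-0.122,1],[0,0,-1,0.05,-0.68,-0.122,1]]
  ]
}}

```text
time: 26.4
eef_pos: [468.8, 234.4, 323.1]
orientation: [0.905, 0.426, -0.002, 0.0]
wrist_force: [0.9, 0.1, -0.3]
gripper_width: 0.999
finger_force: 0.0
```

{"api": "send_rows", "payload": {
  "series": [
    [[0,0,-0.66,0,0,0,1],[0,0,-0.66,0,0,0,1],[0,0,-0.66,0,0,0,1],[0,0,-0.66,0,0,0,1],[0,0,-0.66,0,0,0,1]]
  ]
}}

```text
time: 27.02
eef_pos: [469.7, 232.4, 324.4]
orientation: [0.766, 0.642, -0.002, -0.0]
wrist_force: [0.5, -0.5, -0.5]
gripper_width: 1.002
finger_force: 0.0
```

```bash
python3 - <<'E'
from h import *
p,q=tool();print(p,q.as_quat().round(3))
cp=viewer.camera_params("wrist");w=viewer.snapshot("wrist");cv2.imwrite("pics/w10.png",w[:,:,::-1]);np.save("cp10.npy",cp,allow_pickle=True)
print(proj(cp,[[587,395,68],[526,280,68],[418,206,68],[404,303,68]]).round(0))
h=cv2.cvtColor(w,cv2.COLOR_RGB2HSV);m=((h[...,2]<50)).astype(np.uint8)
n,l,st,c=cv2.connectedComponentsWithStats(m)
for i in range(1,n):
    if 200<st[i,4]<6000: print(c[i].round(1),st[i],px(cp,c[i],45).round(0))
E
```

```text
[469.65492037 232.43853363 324.38400935] [ 0.766  0.642 -0.002 -0.   ]
[[402.  -7.]
 [361. 111.]
 [283. 186.]
 [254. 110.]]
[395.1   8.2] [371   0  49  23 680] [583. 385.  45.]
[559.2   5.7] [546   0  29  15 326] [774. 359.  45.]
[364.  102.5] [ 342   81   45   44 1471] [533. 287.  45.]
[259.6 102.9] [ 237   82   46   44 1564] [408. 309.  45.]
[574.8 136.8] [ 539  103  101   93 2162] [798. 200.  45.]
[288.1 175.7] [ 268  153   41   44 1341] [423. 213.  45.]
```

```bash
python3 - <<'E'
from h import *
mv((422,211,170),Rd(-2.5))
E
```

```text
turn [-0.0024  0.0023 -0.1671] shift [-0.0292 -0.043   0.1549] n>= 2.5
```

{"api": "send_rows", "payload": {
  "series": [
    [[0,0,-0.167,-0.029,-0.043,0.06,1],[0,0,-0.167,-0.029,-0.043,0.12,1],[0,0,-0.167,-0.029,-0.043,0.155,1],[0,0,-0.167,-0.029,-0.043,0.155,1],[0,0,-0.167,-0.029,-0.043,0.155,1]]
  ]
}}

```text
time: 27.7
eef_pos: [423.9, 211.6, 172.9]
orientation: [0.722, 0.692, 0.001, 0.001]
wrist_force: [0.6, 0.3, 1.0]
gripper_width: 0.998
finger_force: 0.0
```

```bash
python3 - <<'E'
from h import *
p,q=tool();print(p,q.as_quat().round(3))
cp=viewer.camera_params("wrist");w=viewer.snapshot("wrist");cv2.imwrite("pics/w11.png",w[:,:,::-1]);np.save("cp11.npy",cp,allow_pickle=True)
c=np.array([p[0],p[1],0])
u=proj(cp,[c+[0,0,45]])[0];print(u)
x,y=map(int,u);y=max(y,90)
A=cv2.resize(w[y-90:y+90,x-100:x+100],None,fx=4,fy=4,interpolation=cv2.INTER_CUBIC)[:600];print(x-100,y-90)
cv2.imwrite("pics/c11.png",A[:600,:,::-1])
E
```

```text
[423.94312208 211.61032016 172.88287234] [0.722 0.692 0.001 0.001]
[319.53662653 188.19601695]
219 98
```

View pics/c11.png

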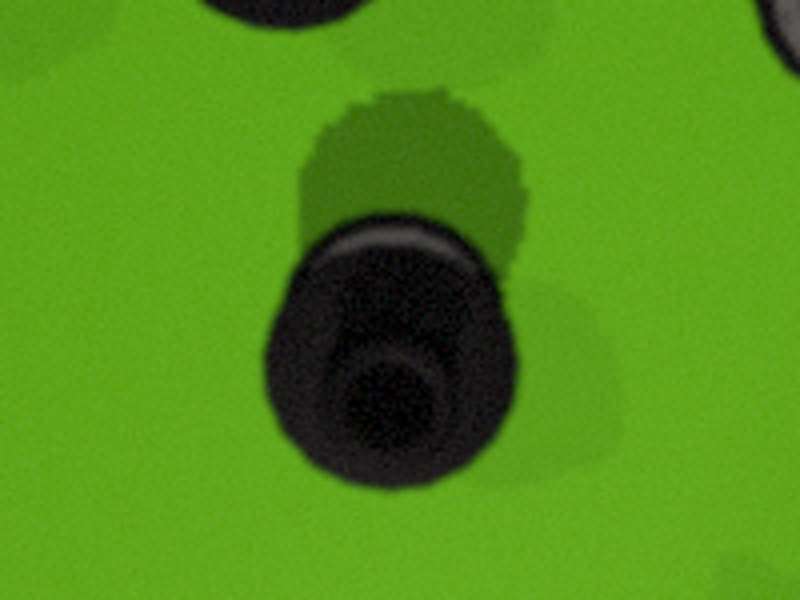

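The crop shows the black bobbin's top flange centred at crop (391,368), full-image (316.7,190), with the hub ring at (390,400) and no other bobbin touching it. I fit the silhouette by code.

```bash
cat >> h.py <<'E'
from scipy.optimize import least_squares
_a=np.linspace(0,2*np.pi,60)
def hullpts(cp,xy,z0=0):
    P=np.vstack([np.c_[xy[0]+r*np.cos(_a),xy[1]+r*np.sin(_a),np.full(60,z0+z)] for r,z in ((28,0),(28,45),(14,68))])
    return cv2.convexHull(proj(cp,P).astype(np.float32))
def cent(c):
    m=cv2.moments(c); return np.array([m["m10"],m["m01"]])/m["m00"]
def bobfit(cp,im,xy,z0=0,mask=None):
    m=notgreen(im) if mask is None else mask
    m=m.astype(np.uint8); g=cent(hullpts(cp,xy,z0))
    n,l,st,c=cv2.connectedComponentsWithStats(m)
    k=1+np.argmin([np.hypot(*(c[i]-g)) if st[i,4]>60 else 1e9 for i in range(1,n)])
    cn=max(cv2.findContours((l==k).astype(np.uint8),0,cv2.CHAIN_APPROX_NONE)[0],key=len); hh=cv2.convexHull(cn); o=cent(hh)
    r=least_squares(lambda v:cent(hullpts(cp,v,z0))-o,xy,diff_step=1e-3)
    a=cv2.contourArea(hullpts(cp,r.x,z0)); return r.x.round(1),round(cv2.contourArea(hh)/a,3)
E
python3 - <<'E'
from h import *
E=[(583,385),(530,280),(420,208),(405,304)]
for k in ("10","11"):
    cp=np.load(f"cp{k}.npy",allow_pickle=True).item();w=cv2.imread(f"pics/w{k}.png")[:,:,::-1]
    for e in E: print(k,e,bobfit(cp,w,e))
ct=viewer.camera_params("top");t=cv2.imread("pics/t10.png")[:,:,::-1]
for e in E: print("top",e,bobfit(ct,t,e))
print(tool()[0])
E
```

```text
10 (583, 385) (array([583.5, 386.3]), 0.324)
10 (530, 280) (array([534.2, 285.9]), 0.824)
10 (420, 208) (array([421.2, 209.6]), 0.814)
10 (405, 304) (array([405.3, 308.5]), 0.829)
11 (583, 385) (array([689.6, 345. ]), 0.02)
11 (530, 280) (array([533.9, 285.8]), 0.875)
11 (420, 208) (array([421.1, 209.5]), 0.863)
11 (405, 304) (array([405. , 308.3]), 0.882)
top (583, 385) (array([731.5, 358.6]), 0.637)
top (530, 280) (array([731.5, 358.6]), 0.637)
top (420, 208) (array([494.7,  60.2]), 837.853)
top (405, 304) (array([364.1, 425.8]), 1.031)
[424.55482923 211.81965997 173.58821325]
```

```bash
python3 - <<'E'
from h import *
mv((620,0,330),Rd(-2.5))
E
```

```text
turn [ 0.0046 -0.0004  0.0022] shift [-0.2034  0.2047 -0.1557] n>= 3.3
```

{"api": "send_rows", "payload": {
  "series": [
    [[0,0,0,0,0,-0.06,1],[0,0,0,0,0,-0.12,1],[0,0,0,-0.05,0.05,-0.155,1],[0,0,0,-0.1,0.1,-0.155,1],[0,0,0,-0.15,0.15,-0.155,1],[0,0,0,-0.203,0.205,-0.155,1],[0,0,0,-0.203,0.205,-0.155,1],[0,0,0,-0.203,0.205,-0.155,1],[0,0,0,-0.203,0.205,-0.155,1]]
  ]
}}

```text
time: 28.88
eef_pos: [619.5, 0.4, 327.8]
orientation: [0.722, 0.692, 0.0, 0.001]
wrist_force: [0.3, -0.2, -0.6]
gripper_width: 1.002
finger_force: 0.0
```

```bash
python3 - <<'E'
from h import *
p,q=tool();print(p,q.as_quat().round(3))
cp=viewer.camera_params("wrist");w=viewer.snapshot("wrist");cv2.imwrite("pics/w12.png",w[:,:,::-1]);np.save("cp12.npy",cp,allow_pickle=True)
g=cv2.cvtColor(w,cv2.COLOR_RGB2GRAY).astype(int)
for y in (-120,-40,40,120):
    a=proj(cp,[case(0,y,78)])[0];b=proj(cp,[case(0,y,26)])[0];print(y,a.round(1),b.round(1))
    x0,y0=a.round().astype(int); print(g[y0-18:y0+19:2,x0-24:x0+25:2])
E
```

```text
[6.19525397e+02 4.26789227e-01 3.27763263e+02] [0.722 0.692 0.    0.001]
-120 [327.8 253.3] [327.  236.9]
[[ 75  77  75  77  76  78  73  73  77  77  69  58  65  74  85  85  85  91
   93  94  93  91  86  80  79]
 [ 73  72  72  75  70  72  75  77  74  74  60  61  59  69  77  80  82  82
   81  80  76  80  82  84  83]
 [ 72  74  77  76  74  74  78  75  79  73  58  59  59  63  76  76  73  80
   82  83  82  79  80  78  82]
 [ 70  78  71  72  71  74  72  73  73  73  60  58  62  65  76  77  79  72
   74  79  81  83  81  82  80]
 [ 74  73  75  71  73  73  73  75  75  74  59  56  59  62  73  77  77  74
   76  75  76  75  82  83  84]
 [ 70  76  71  76  72  72  75  72  79  73  60  56  62  67  76  77  76  72
   71  73  72  76  77  79  79]
 [ 73  71  72  67  71  74  76  75  74  74  55  62  57  61  78  83  80  77
   72  75  76  74  73  77  82]
 [ 69  75  75  68  80  74  76  72  76  75  64  69  66  64  76  84  78  82
   74  73  74  74  69  76  79]
 [ 74  76  73  74  72  71  76  71  77  74  70  77  77  65  78  81  82  84
   81  80  84  81  78  76  80]
 [ 74  72  72  69  74  75  73  74  75  78  76 112
[... 6384 characters left out ...]
14 119 125 120  92  74  79  76 100 117
  116 119 120 120 124 122 122]
 [113 115 114 110 114 115 115 113 113 118 121 120 115  93  86  98 112 118
  117 117 116 118 123 123 125]
 [114 117 113 116 116 115 114 112 118 115 119 119 121 120 122 118 117 115
  109 115 118 114 118 118 120]
 [117 115 115 113 117 118 116 115 112 122 122 121 118 119 119 118 119 118
  115 119 116 115 113 117 118]
 [116 114 115 116 115 117 117 114 115 120 121 122 118 123 120 122 126 124
  117 117 121 115 114 116 114]
 [112 114 116 117 119 113 118 113 115 118 120 123 126 124 124 119 123 121
  122 118 118 116 115 115 117]
 [116 117 116 118 115 115 112 116 112 116 121 121 120 123 124 121 121 121
  120 120 123 119 117 115 115]]
```

```bash
python3 - <<'E'
from h import *
cp=np.load("cp12.npy",allow_pickle=True).item();w=cv2.imread("pics/w12.png")
g=cv2.GaussianBlur(cv2.cvtColor(w,cv2.COLOR_BGR2GRAY),(0,0),.7).astype(float)
S=[]
for u in ((327,253.7),(329,194.5),(331.4,129.8),(334,56.2)):
    x,y=int(round(u[0])),int(round(u[1]));a=g[y-3:y+4,x-3:x+4];wt=np.clip(a-90,0,None)
    yy,xx=np.mgrid[y-3:y+4,x-3:x+4]; c=((xx*wt).sum()/wt.sum(),(yy*wt).sum()/wt.sum())
    P=px(cp,c,78);S.append(P[:2]);print(np.round(c,2),P.round(1))
S=np.array(S);print(np.diff(S,axis=0),np.linalg.norm(np.diff(S,axis=0),axis=1))
d=(S[3]-S[0])/np.linalg.norm(S[3]-S[0]);m=S.mean(0);print("centre",m,"yaw",np.degrees(np.arctan2(-d[0],d[1])),"spindles",[(m+k*d).round(1) for k in (-120,-40,40,120)])
E
```

```text
[327.1  253.55] [ 623.8 -124.3   78. ]
[329.06 196.04] [629.1 -45.4  78. ]
[331.23 130.99] [634.4  33.9  78. ]
[334.15  56.35] [640.4 115.   78. ]
[[ 5.32510368 78.86449206]
 [ 5.32720418 79.30725408]
 [ 5.97176128 81.13944508]] [79.04406895 79.48597143 81.35890535]
centre [631.91510557  -5.20071397] yaw -3.9737436204729604 spindles [array([ 623.6, -124.9]), array([629.1, -45.1]), array([634.7,  34.7]), array([640.2, 114.5])]
```

```bash
cat >> h.py <<'E'
SP=[(623.6,-124.9),(629.1,-45.1),(634.7,34.7),(640.2,114.5)]
E
python3 - <<'E'
from h import *
mv((421.1,209.5,42),Rd(-4))
E
```

```text
turn [0.0021 0.0011 0.037 ] shift [ 0.2006 -0.2069  0.2851] n>= 4.6
```

{"api": "send_rows", "payload": {
  "series": [
    [[0.002,0.001,0.037,0.05,-0.052,0,1],[0.002,0.001,0.037,0.1,-0.104,0,1],[0.002,0.001,0.037,0.15,-0.156,0.03,1],[0.002,0.001,0.037,0.2005,-0.207,0.09,1],[0.002,0.001,0.037,0.2005,-0.207,0.15,1],[0.002,0.001,0.037,0.2005,-0.207,0.2,1],[0.002,0.001,0.037,0.2005,-0.207,0.23,1],[0.002,0.001,0.037,0.2005,-0.207,0.23,1],[0.002,0.001,0.037,0.2005,-0.207,0.23,1]]
  ]
}}

```text
time: 30.05
eef_pos: [422.0, 209.6, 98.7]
orientation: [0.731, 0.682, 0.001, 0.0]
wrist_force: [0.3, 0.1, 0.1]
gripper_width: 1.001
finger_force: 0.0
```

```bash
cat >> h.py <<'E'
def findb(e):
    cp=viewer.camera_params("wrist");w=viewer.snapshot("wrist"); return bobfit(cp,w,e)
E
python3 - <<'E'
from h import *
print(tool()[0],findb((421,209.5)));b=findb((421,209.5))[0]
mv((b[0],b[1],42),Rd(-4))
E
```

```text
[422.0437177  209.60880621  98.6937006 ] (array([421. , 209.5]), 0.888)
turn [ 0.0051 -0.0023 -0.0006] shift [-0.0004 -0.0025  0.0575] n>= 0.9
```

{"api": "send_rows", "payload": {
  "series": [
    [[0.004,0,0,0,-0.0015,0.03,1],[0.004,0,0,0,-0.0015,0.05,1],[0.004,0,0,0,-0.0015,0.057,1],[0.004,0,0,0,-0.0015,0.057,1],[0.004,0,0,0,-0.0015,0.057,-1],[0.004,0,0,0,-0.0015,0.057,-1],[0.004,0,0,0,-0.0015,0.057,-1],[0.004,0,0,0,-0.0015,0.057,-1],[0.004,0,0,0,-0.0015,0.057,-1],[0.004,0,0,0,-0.0015,0.057,-1],[0.004,0,0,0,-0.0015,0.057,-1]]
  ]
}}

```text
time: 31.52
eef_pos: [419.4, 209.0, 39.5]
orientation: [0.732, 0.682, -0.001, -0.002]
wrist_force: [0.7, -0.3, 5.7]
gripper_width: 0.3
finger_force: 58.9
```

{"api": "send_rows", "payload": {
  "series": [
    [[0,0,0,0,0,-0.05,-1],[0,0,0,0,0,-0.1,-1],[0,0,0,0,0,-0.15,-1],[0,0,0,0,0,-0.15,-1],[0,0,0,0,0,-0.15,-1]]
  ]
}}

```text
time: 32.15
eef_pos: [418.6, 208.6, 187.3]
orientation: [0.732, 0.682, -0.003, -0.002]
wrist_force: [-0.5, -0.5, -3.5]
gripper_width: 0.302
finger_force: 60.4
```

```bash
python3 - <<'E'
from h import *
p,q=tool();print(p)
cp=viewer.camera_params("wrist");w=viewer.snapshot("wrist");cv2.imwrite("pics/w13.png",w[:,:,::-1])
for z0 in (p[2]-41-3,p[2]-41,p[2]-41+3):
    b=bobfit(cp,w,p[:2],z0); print(z0,b,q.inv().apply(np.array([*b[0],p[2]])-p))
mv((*SP[0],200),Rd(-4))
E
```

```text
[418.622311   208.57916779 187.30643755]
143.30643754935454 (array([398.4, 219.2]), 17.507) [  9.17380591 -20.91806185   0.14111169]
146.30643754935454 (array([398.9, 220.6]), 16.854) [ 10.6054742  -20.51768123   0.13649997]
149.30643754935454 (array([399.5, 221.9]), 16.214) [ 11.94441544 -20.01052396   0.13122251]
turn [-0.0113  0.0023 -0.0007] shift [-0.3181  0.2283 -0.0149] n>= 5.1
```

{"api": "send_rows", "payload": {
  "series": [
    [[-0.011,0.002,0,-0.06,0.04,0,-1],[-0.011,0.002,0,-0.12,0.09,0,-1],[-0.011,0.002,0,-0.18,0.13,0,-1],[-0.011,0.002,0,-0.24,0.18,0,-1],[-0.011,0.002,0,-0.3,0.22,0,-1],[-0.011,0.002,0,-0.318,0.228,0,-1],[-0.011,0.002,0,-0.318,0.228,0,-1],[-0.011,0.002,0,-0.318,0.228,0,-1]]
  ]
}}

```text
time: 33.2
eef_pos: [623.5, -124.7, 185.0]
orientation: [0.732, 0.681, 0.001, -0.001]
wrist_force: [-0.6, 1.4, -2.4]
gripper_width: 0.3
finger_force: 60.5
```

```bash
python3 - <<'E'
from h import *
print(tool()[0],bot.state()["gripper_width"]);mv((SP[0][0],SP[0][1],110),Rd(-4))
E
```

```text
[ 623.4883597  -124.67630291  184.96905993] 0.29987101104066405
turn [-0.0012 -0.0035 -0.003 ] shift [-0.0004  0.0002  0.075 ] n>= 1.2
```

{"api": "send_rows", "payload": {
  "series": [
    [[0,0,0,0,0,0.04,-1],[0,0,0,0,0,0.06,-1],[0,0,0,0,0,0.07,-1],[0,0,0,0,0,0.073,-1],[0,0,0,0,0,0.073,-1]]
  ]
}}

```text
time: 33.83
eef_pos: [625.6, -124.2, 115.9]
orientation: [0.731, 0.682, 0.002, 0.002]
wrist_force: [-0.3, 0.2, -2.7]
gripper_width: 0.304
finger_force: 60.5
```

{"api": "send_rows", "payload": {
  "series": [
    [[0,0,0,0,-0.0018,0.002,-1],[-0.004,0,0,0,-0.0018,0.006,-1],[-0.004,0,0,0,-0.0018,0.01,-1],[-0.004,0,0,0,-0.0018,0.01,-1]]
  ]
}}

```text
time: 34.33
eef_pos: [622.8, -124.1, 104.2]
orientation: [0.732, 0.682, 0.003, 0.002]
wrist_force: [0.7, 0.7, -3.0]
gripper_width: 0.301
finger_force: 60.5
```

{"api": "send_rows", "payload": {
  "series": [
    [[0,0,0,0,0,0.012,-1],[0,0,0,0,0,0.022,-1],[0,0,0,0,0,0.03,-1],[0,0,0,0,0,0.035,-1],[0,0,0,0,0,0.035,-1]]
  ]
}}

```text
time: 34.95
eef_pos: [623.1, -124.0, 69.2]
orientation: [0.732, 0.682, 0.002, 0.002]
wrist_force: [-0.1, 1.4, -3.2]
gripper_width: 0.302
finger_force: 60.5
```

{"api": "send_rows", "payload": {
  "series": [
    [[0,0,0,0,0,0.002,-1],[0,0,0,0,0,0.003,-1],[0,0,0,0,0,0.003,0],[0,0,0,0,0,0.003,0],[0,0,0,0,0,0.003,0.1],[0,0,0,0,0,-0.05,0.1],[0,0,0,0,0,-0.11,0.1],[0,0,0,0,0,-0.17,0.5],[0,0,0,0,0,-0.2,1],[0,0,0,0,0,-0.2,1]]
  ]
}}

```text
time: 36.2
eef_pos: [623.9, -124.8, 274.2]
orientation: [0.731, 0.682, 0.005, 0.005]
wrist_force: [0.4, 0.2, -0.4]
gripper_width: 0.998
finger_force: 0.0
```

```bash
python3 - <<'E'
from h import *
print(tool()[0]);mv((540,250,240),Rd(-4))
E
```

```text
[ 623.94862723 -124.82052354  274.20704345]
turn [ 0.0178  0.0008 -0.0005] shift [ 0.368  -0.1105  0.0324] n>= 5.9
```

{"api": "send_rows", "payload": {
  "series": [
    [[0.018,0,0,0.06,-0.02,0,1],[0.018,0,0,0.12,-0.04,0,1],[0.018,0,0,0.18,-0.06,0,1],[0.018,0,0,0.24,-0.08,0,1],[0.018,0,0,0.3,-0.1,0.03,1],[0.018,0,0,0.36,-0.118,0.06,1],[0.018,0,0,0.404,-0.1185,0.1,1],[0.018,0,0,0.404,-0.1185,0.104,1],[0.018,0,0,0.404,-0.1185,0.104,1],[0.018,0,0,0.404,-0.1185,0.104,1]]
  ]
}}

```text
time: 37.45
eef_pos: [533.9, 286.0, 166.4]
orientation: [0.732, 0.681, -0.002, -0.003]
wrist_force: [0.5, 0.2, 0.4]
gripper_width: 1.0
finger_force: 0.0
```

```bash
python3 - <<'E'
from h import *
print(tool()[0])
for e in ((534,286),(405,308),(585,392)): print(findb(e))
b=findb((534,286))[0];mv((*b,42),Rd(-4))
E
```

```text
[533.94408704 285.98863281 166.39461404]
(array([534., 286.]), 0.864)
(array([405.1, 308.6]), 0.869)
(array([588.8, 401.4]), 0.863)
turn [-0.0068 -0.0026 -0.0028] shift [-0.0005  0.0006  0.1249] n>= 2.0
```

{"api": "send_rows", "payload": {
  "series": [
    [[-0.006,-0.002,0,0,0,0.05,1],[-0.006,-0.002,0,0,0,0.09,1],[-0.006,-0.002,0,0,0,0.115,1],[-0.006,-0.002,0,0,0,0.125,1],[-0.006,-0.002,0,0,0,0.125,1],[-0.006,-0.002,0,0,0,0.125,-1],[-0.006,-0.002,0,0,0,0.125,-1],[-0.006,-0.002,0,0,0,0.125,-1],[-0.006,-0.002,0,0,0,0.125,-1],[-0.006,-0.002,0,0,0,0.125,-1],[-0.006,-0.002,0,0,0,0.125,-1],[-0.006,-0.002,0,0,0,0.125,-1]]
  ]
}}

```text
time: 39.15
eef_pos: [532.9, 287.5, 41.5]
orientation: [0.732, 0.682, -0.0, -0.001]
wrist_force: [0.3, -0.8, 6.3]
gripper_width: 0.307
finger_force: 58.8
```

{"api": "send_rows", "payload": {
  "series": [
    [[0,0,0,0,0,-0.05,-1],[0,0,0,0,0,-0.1,-1],[0,0,0,0,0,-0.15,-1],[0,0,0,0,0,-0.15,-1],[0,0,0,0,0,-0.15,-1]]
  ]
}}

```text
time: 39.78
eef_pos: [531.5, 287.1, 189.0]
orientation: [0.732, 0.682, -0.002, -0.001]
wrist_force: [-0.4, -0.1, -3.2]
gripper_width: 0.308
finger_force: 60.2
```

```bash
python3 - <<'E'
from h import *
print(tool()[0]);mv((*SP[1],190),Rd(-4))
E
```

```text
[531.51142238 287.06719843 188.9692166 ]
turn [-0.0063  0.0016 -0.0006] shift [-0.3245  0.1207 -0.0012] n>= 5.2
```

{"api": "send_rows", "payload": {
  "series": [
    [[-0.006,0.001,0,-0.06,0.02,0,-1],[-0.006,0.001,0,-0.12,0.05,0,-1],[-0.006,0.001,0,-0.18,0.08,0,-1],[-0.006,0.001,0,-0.24,0.1,0,-1],[-0.006,0.001,0,-0.3,0.12,0,-1],[-0.006,0.001,0,-0.3235,0.1207,0,-1],[-0.006,0.001,0,-0.3235,0.1207,0,-1],[-0.006,0.001,0,-0.3235,0.1207,0,-1],[-0.006,0.001,0,-0.3235,0.1207,0.04,-1],[-0.006,0.001,0,-0.3235,0.1207,0.06,-1],[-0.006,0.001,0,-0.3235,0.1207,0.06,-1]]
  ]
}}

```text
time: 41.15
eef_pos: [627.8, -42.4, 127.4]
orientation: [0.731, 0.682, -0.001, -0.002]
wrist_force: [0.2, 0.1, -2.7]
gripper_width: 0.302
finger_force: 60.1
```

```bash
python3 - <<'E'
from h import *
print(tool()[0]);mv((SP[1][0],SP[1][1]+1,106),Rd(-4))
E
```

```text
[627.84704792 -42.35311704 127.38767513]
turn [-0.0048 -0.0016  0.0011] shift [-0.0017  0.0015  0.0214] n>= 0.3
```

{"api": "send_rows", "payload": {
  "series": [
    [[-0.004,0,0,-0.0015,0.001,0.003,-1],[-0.004,0,0,-0.0015,0.001,0.01,-1],[-0.004,0,0,-0.0015,0.001,0.015,-1],[-0.004,0,0,-0.0015,0.001,0.02,-1],[-0.004,0,0,-0.0015,0.001,0.02,-1]]
  ]
}}

```text
time: 41.78
eef_pos: [630.4, -45.1, 109.6]
orientation: [0.732, 0.682, 0.002, 0.001]
wrist_force: [-1.4, 1.4, -3.6]
gripper_width: 0.302
finger_force: 60.1
```

{"api": "send_rows", "payload": {
  "series": [
    [[0,0,0,0,0,0.01,-1],[0,0,0,0,0,0.02,-1],[0,0,0,0,0,0.03,-1],[0,0,0,0,0,0.038,-1],[0,0,0,0,0,0.039,-1],[0,0,0,0,0,0.039,-1]]
  ]
}}

```text
time: 42.52
eef_pos: [630.5, -45.1, 70.5]
orientation: [0.732, 0.682, 0.002, 0.001]
wrist_force: [-2.6, 2.9, -5.6]
gripper_width: 0.303
finger_force: 60.0
```

Down near the floor. I lower 2 mm, release and go on to the next one.

{"api": "send_rows", "payload": {
  "series": [
    [[0,0,0,0,0,0.002,-1],[0,0,0,0,0,0.003,-1],[0,0,0,0,0,0.003,0],[0,0,0,0,0,0.003,0],[0,0,0,0,0,0.003,0.1],[0,0,0,0,0,-0.05,0.1],[0,0,0,0,0,-0.11,0.1],[0,0,0,0,0,-0.17,0.5],[0,0,0,0,0,-0.2,1],[0,0,0,0,0,-0.2,1]]
  ]
}}

```text
time: 43.78
eef_pos: [632.2, -46.0, 275.9]
orientation: [0.732, 0.682, 0.004, 0.005]
wrist_force: [0.3, -0.5, -0.4]
gripper_width: 0.999
finger_force: 0.0
```

```bash
python3 - <<'E'
from h import *
print(tool()[0]);mv((405,308.6,170),Rd(-4))
E
```

```text
[632.2209186  -45.96328723 275.85269526]
turn [ 0.0169  0.001  -0.0008] shift [ 0.3378 -0.253   0.1022] n>= 5.4
```

{"api": "send_rows", "payload": {
  "series": [
    [[0.016,0,0,0.06,-0.045,0,1],[0.016,0,0,0.1,-0.08,0,1],[0.016,0,0,0.15,-0.12,0,1],[0.016,0,0,0.2,-0.16,0,1],[0.016,0,0,0.26,-0.2,0.02,1],[0.016,0,0,0.3,-0.24,0.06,1],[0.016,0,0,0.338,-0.253,0.1,1],[0.016,0,0,0.338,-0.253,0.102,1],[0.016,0,0,0.338,-0.253,0.102,1],[0.016,0,0,0.338,-0.253,0.102,1]]
  ]
}}

```text
time: 45.02
eef_pos: [403.4, 308.9, 169.2]
orientation: [0.732, 0.681, -0.002, -0.002]
wrist_force: [-0.5, 0.1, 0.6]
gripper_width: 0.997
finger_force: 0.0
```

```bash
python3 - <<'E'
from h import *
print(tool()[0])
for e in ((405,308),(588,400)): print(findb(e))
b=findb((405,308))[0];mv((*b,42),Rd(-4))
E
```

```text
[403.43535832 308.91472782 169.15789543]
(array([404.8, 308.5]), 0.863)
(array([589.2, 401.9]), 0.88)
turn [-0.0066 -0.002  -0.003 ] shift [-0.0006  0.0019  0.1275] n>= 2.0
```

{"api": "send_rows", "payload": {
  "series": [
    [[-0.006,-0.002,0,-0.001,0.0015,0.05,1],[-0.006,-0.002,0,-0.001,0.0015,0.09,1],[-0.006,-0.002,0,-0.001,0.0015,0.115,1],[-0.006,-0.002,0,-0.001,0.0015,0.127,1],[-0.006,-0.002,0,-0.001,0.0015,0.127,1],[-0.006,-0.002,0,-0.001,0.0015,0.127,-1],[-0.006,-0.002,0,-0.001,0.0015,0.127,-1],[-0.006,-0.002,0,-0.001,0.0015,0.127,-1],[-0.006,-0.002,0,-0.001,0.0015,0.127,-1],[-0.006,-0.002,0,-0.001,0.0015,0.127,-1],[-0.006,-0.002,0,-0.001,0.0015,0.127,-1],[-0.006,-0.002,0,-0.001,0.0015,0.127,-1]]
  ]
}}

```text
time: 46.68
eef_pos: [403.3, 308.9, 42.1]
orientation: [0.732, 0.682, -0.001, -0.0]
wrist_force: [0.3, -0.9, 6.2]
gripper_width: 0.31
finger_force: 58.7
```

{"api": "send_rows", "payload": {
  "series": [
    [[0,0,0,0,0,-0.05,-1],[0,0,0,0,0,-0.1,-1],[0,0,0,0,0,-0.15,-1],[0,0,0,0,0,-0.15,-1],[0,0,0,0,0,-0.15,-1]]
  ]
}}

```text
time: 47.3
eef_pos: [402.0, 308.2, 189.6]
orientation: [0.731, 0.682, -0.002, -0.001]
wrist_force: [-0.5, 0.1, -3.7]
gripper_width: 0.304
finger_force: 60.1
```

```bash
python3 - <<'E'
from h import *
print(tool()[0]);mv((*SP[2],190),Rd(-4))
E
```

```text
[401.97482173 308.24028681 189.6418692 ]
turn [-0.0059  0.003  -0.0005] shift [-0.2565  0.2513 -0.0009] n>= 4.1
```

{"api": "send_rows", "payload": {
  "series": [
    [[-0.006,0.002,0,-0.05,0.05,0,-1],[-0.006,0.002,0,-0.1,0.1,0,-1],[-0.006,0.002,0,-0.15,0.15,0,-1],[-0.006,0.002,0,-0.2,0.2,0,-1],[-0.006,0.002,0,-0.24,0.24,0,-1],[-0.006,0.002,0,-0.2565,0.2513,0,-1],[-0.006,0.002,0,-0.2565,0.2513,0,-1],[-0.006,0.002,0,-0.2565,0.2513,0,-1],[-0.006,0.002,0,-0.2565,0.2513,0.04,-1],[-0.006,0.002,0,-0.2565,0.2513,0.06,-1],[-0.006,0.002,0,-0.2565,0.2513,0.06,-1]]
  ]
}}

```text
time: 48.68
eef_pos: [632.9, 36.3, 127.9]
orientation: [0.731, 0.682, -0.001, -0.002]
wrist_force: [0.1, 0.4, -3.1]
gripper_width: 0.302
finger_force: 60.3
```

```bash
python3 - <<'E'
from h import *
print(tool()[0],bot.state()["gripper_width"]);mv((SP[2][0],SP[2][1]+.4,106),Rd(-4))
E
```

```text
[632.85413371  36.31558975 127.91716222] 0.30222860142517055
turn [-0.0049 -0.0007  0.0011] shift [-0.0011  0.002   0.0219] n>= 0.4
```

{"api": "send_rows", "payload": {
  "series": [
    [[-0.004,0,0,-0.001,0.0005,0.003,-1],[-0.004,0,0,-0.001,0.0005,0.01,-1],[-0.004,0,0,-0.001,0.0005,0.015,-1],[-0.004,0,0,-0.001,0.0005,0.02,-1],[-0.004,0,0,-0.001,0.0005,0.02,-1]]
  ]
}}

```text
time: 49.3
eef_pos: [635.5, 34.1, 110.1]
orientation: [0.732, 0.682, 0.002, 0.001]
wrist_force: [-0.4, -0.1, -2.8]
gripper_width: 0.311
finger_force: 60.4
```

{"api": "send_rows", "payload": {
  "series": [
    [[0,0,0,0,0,0.01,-1],[0,0,0,0,0,0.02,-1],[0,0,0,0,0,0.03,-1],[0,0,0,0,0,0.039,-1],[0,0,0,0,0,0.04,-1],[0,0,0,0,0,0.04,-1]]
  ]
}}

```text
time: 50.05
eef_pos: [635.9, 34.1, 70.6]
orientation: [0.732, 0.682, 0.002, 0.001]
wrist_force: [-2.0, 0.5, -3.8]
gripper_width: 0.307
finger_force: 60.3
```

{"api": "send_rows", "payload": {
  "series": [
    [[0,0,0,0,0,0.002,-1],[0,0,0,0,0,0.003,-1],[0,0,0,0,0,0.003,0],[0,0,0,0,0,0.003,0],[0,0,0,0,0,0.003,0.1],[0,0,0,0,0,-0.05,0.1],[0,0,0,0,0,-0.11,0.1],[0,0,0,0,0,-0.17,0.5],[0,0,0,0,0,-0.2,1],[0,0,0,0,0,-0.2,1]]
  ]
}}

```text
time: 51.3
eef_pos: [637.1, 33.9, 275.1]
orientation: [0.732, 0.682, 0.005, 0.005]
wrist_force: [0.5, 0.2, 0.2]
gripper_width: 1.002
finger_force: 0.0
```

```bash
python3 - <<'E'
from h import *
print(tool()[0]);mv((588,390,180),Rd(-4))
E
```

```text
[637.07257713  33.92650345 275.11225426]
turn [ 0.0164 -0.0005 -0.0006] shift [ 0.3517 -0.0752  0.0943] n>= 5.6
```

{"api": "send_rows", "payload": {
  "series": [
    [[0.016,0,0,0.06,-0.015,0,1],[0.016,0,0,0.12,-0.03,0,1],[0.016,0,0,0.18,-0.045,0,1],[0.016,0,0,0.24,-0.06,0,1],[0.016,0,0,0.3,-0.075,0.03,1],[0.016,0,0,0.352,-0.075,0.07,1],[0.016,0,0,0.352,-0.075,0.094,1],[0.016,0,0,0.352,-0.075,0.094,1],[0.016,0,0,0.352,-0.075,0.094,1]]
  ]
}}

```text
time: 52.42
eef_pos: [585.8, 389.8, 176.7]
orientation: [0.732, 0.682, -0.003, -0.003]
wrist_force: [-0.4, -0.7, -0.7]
gripper_width: 1.002
finger_force: 0.0
```

```bash
python3 - <<'E'
from h import *
print(tool()[0])
b=findb((589,401));print(b);mv((*b[0],42),Rd(-4))
E
```

```text
[585.76305787 389.81862824 176.69494809]
(array([589. , 402.3]), 0.862)
turn [-0.0073 -0.0015 -0.002 ] shift [0.0124 0.0025 0.1359] n>= 2.2
```

{"api": "send_rows", "payload": {
  "series": [
    [[-0.007,-0.002,0,0.0115,0.0025,0.05,1],[-0.007,-0.002,0,0.0115,0.0025,0.09,1],[-0.007,-0.002,0,0.0115,0.0025,0.12,1],[-0.007,-0.002,0,0.0115,0.0025,0.135,1],[-0.007,-0.002,0,0.0115,0.0025,0.135,1],[-0.007,-0.002,0,0.0115,0.0025,0.135,-1],[-0.007,-0.002,0,0.0115,0.0025,0.135,-1],[-0.007,-0.002,0,0.0115,0.0025,0.135,-1],[-0.007,-0.002,0,0.0115,0.0025,0.135,-1],[-0.007,-0.002,0,0.0115,0.0025,0.135,-1],[-0.007,-0.002,0,0.0115,0.0025,0.135,-1],[-0.007,-0.002,0,0.0115,0.0025,0.135,-1]]
  ]
}}

```text
time: 53.98
eef_pos: [588.4, 402.5, 42.9]
orientation: [0.731, 0.682, -0.0, -0.0]
wrist_force: [-0.4, 0.3, 5.3]
gripper_width: 0.296
finger_force: 59.7
```

{"api": "send_rows", "payload": {
  "series": [
    [[0,0,0,0,0,-0.05,-1],[0,0,0,0,0,-0.1,-1],[0,0,0,0,0,-0.15,-1],[0,0,0,0,0,-0.15,-1],[0,0,0,0,0,-0.15,-1]]
  ]
}}

```text
time: 54.6
eef_pos: [587.3, 401.6, 189.7]
orientation: [0.732, 0.682, -0.002, -0.001]
wrist_force: [-0.6, 0.4, -3.2]
gripper_width: 0.296
finger_force: 59.9
```

```bash
python3 - <<'E'
from h import *
print(tool()[0]);mv((*SP[3],190),Rd(-4))
E
```

```text
[587.29381977 401.58537277 189.74748223]
turn [-0.0049  0.0032 -0.0007] shift [-2.827e-01  7.300e-02  2.000e-04] n>= 4.5
```

{"api": "send_rows", "payload": {
  "series": [
    [[-0.005,0.003,0,-0.06,0.015,0,-1],[-0.005,0.003,0,-0.12,0.03,0,-1],[-0.005,0.003,0,-0.18,0.045,0,-1],[-0.005,0.003,0,-0.24,0.06,0,-1],[-0.005,0.003,0,-0.283,0.073,0,-1],[-0.005,0.003,0,-0.283,0.073,0,-1],[-0.005,0.003,0,-0.283,0.073,0,-1],[-0.005,0.003,0,-0.283,0.073,0.04,-1],[-0.005,0.003,0,-0.283,0.073,0.06,-1],[-0.005,0.003,0,-0.283,0.073,0.06,-1]]
  ]
}}

```text
time: 55.85
eef_pos: [638.4, 115.6, 128.5]
orientation: [0.731, 0.682, -0.001, -0.002]
wrist_force: [-0.1, -0.0, -2.7]
gripper_width: 0.297
finger_force: 59.9
```

```bash
python3 - <<'E'
from h import *
print(tool()[0],bot.state()["gripper_width"]);mv((SP[3][0],SP[3][1],106),Rd(-4))
E
```

```text
[638.43042184 115.58607622 128.46957529] 0.2974891790938661
turn [-0.0053 -0.0007  0.0012] shift [-0.001   0.0019  0.0225] n>= 0.4
```

{"api": "send_rows", "payload": {
  "series": [
    [[-0.004,0,0,-0.001,0.0005,0.003,-1],[-0.004,0,0,-0.001,0.0005,0.01,-1],[-0.004,0,0,-0.001,0.0005,0.015,-1],[-0.004,0,0,-0.001,0.0005,0.02,-1],[-0.004,0,0,-0.001,0.0005,0.02,-1]]
  ]
}}

```text
time: 56.48
eef_pos: [641.0, 113.5, 111.1]
orientation: [0.732, 0.682, 0.002, 0.001]
wrist_force: [0.3, -0.8, -2.4]
gripper_width: 0.295
finger_force: 60.0
```

{"api": "send_rows", "payload": {
  "series": [
    [[0,0,0,0,0,0.01,-1],[0,0,0,0,0,0.02,-1],[0,0,0,0,0,0.03,-1],[0,0,0,0,0,0.039,-1],[0,0,0,0,0,0.04,-1],[0,0,0,0,0,0.04,-1]]
  ]
}}

```text
time: 57.22
eef_pos: [641.7, 113.6, 71.8]
orientation: [0.732, 0.682, 0.002, 0.002]
wrist_force: [-0.5, 0.3, -2.0]
gripper_width: 0.295
finger_force: 59.9
```

{"api": "send_rows", "payload": {
  "series": [
    [[0,0,0,0,0,0.002,-1],[0,0,0,0,0,0.003,-1],[0,0,0,0,0,0.003,0],[0,0,0,0,0,0.003,0],[0,0,0,0,0,0.003,0.1],[0,0,0,0,0,-0.05,0.1],[0,0,0,0,0,-0.11,0.1],[0,0,0,0,0,-0.17,0.5],[0,0,0,0,0,-0.22,1],[0,0,0,-0.06,-0.01,-0.255,1],[0,0,0,-0.113,-0.013,-0.255,1],[0,0,0,-0.113,-0.013,-0.255,1],[0,0,0,-0.113,-0.013,-0.255,1]]
  ]
}}

```text
time: 58.85
eef_pos: [619.3, 1.6, 326.4]
orientation: [0.732, 0.681, 0.002, 0.001]
wrist_force: [0.0, 0.2, 0.3]
gripper_width: 0.998
finger_force: 0.0
```

```bash
python3 - <<'E'
from h import *
p,q=tool();print(p,q.as_quat().round(3))
cp=viewer.camera_params("wrist");w=viewer.snapshot("wrist");cv2.imwrite("pics/w14.png",w[:,:,::-1])
h=cv2.cvtColor(w,cv2.COLOR_RGB2HSV);g=h[...,2].astype(int)
for k,(x,y) in enumerate(SP):
    # expected hub-top ring centre at z=94 and spindle top 78 seen inside; dark mask around flange
    a=proj(cp,[[x,y,94]])[0];P=hullpts(cp,(x,y),26);m=np.zeros(g.shape,np.uint8);cv2.fillConvexPoly(m,P.round().astype(np.int32),1)
    best=[]
    for dz in (26,46,66):
        v=[]
        for dx in (-6,-3,0,3,6):
            mm=np.zeros(g.shape,np.uint8);cv2.fillConvexPoly(mm,hullpts(cp,(x+dx,y),dz).round().astype(np.int32),1);v.append(round(float((g[mm>0]<60).mean()),3))
        best.append(v)
    print(k,a.round(0),best)
    x0,y0=a.round().astype(int);print(g[y0-12:y0+13:2,x0-12:x0+13:2])
E
```

```text
[619.26819479   1.57844404 326.44327121] [0.732 0.681 0.002 0.001]
0 [330. 261.] [[0.716, 0.761, 0.809, 0.818, 0.77], [0.79, 0.814, 0.831, 0.828, 0.812], [0.876, 0.903, 0.92, 0.927, 0.899]]
[[38 32 24 15  2 20  0 11  3  4  8 19 33]
 [39 26 15 14  0 19 10 18 21 15  8 20 33]
 [36 28  7 18 19 30 41 38 24 25 22 21 29]
 [40 22 12 26 16 54 70 37 21 23 24 13 15]
 [42 29 19 24 17 39 37 18  0 26 31 19 30]
 [43 36 27 22  0  4  0 16 14 16 22 28 30]
 [38 27 31 22  0 19  6 15 10 12 19 32 22]
 [40 40 18 23  9 19  2  0 11 10 23 23 24]
 [41 34 29 27 23 17  3 13  9 18 29 31 30]
 [45 40 35 31 24 24 17 24 25 28 31 31 39]
 [53 49 40 37 30 34 24 28 24 33 41 50 51]
 [52 44 49 49 46 51 46 45 46 47 51 49 51]
 [54 57 55 51 55 52 52 50 50 51 54 49 49]]
1 [330. 201.] [[0.701, 0.761, 0.816, 0.827, 0.814], [0.662, 0.701, 0.732, 0.736, 0.724], [0.607, 0.637, 0.657, 0.665, 0.652]]
[[ 21  24  21  21  15   8   1   4  13  13  16  17  21]
 [ 27  32  21  16   3  11  12  21  20  22   8  15  14]
 [ 34  31  23  14  10  18  29  36  35  25  30  19  23]
 [ 32  24   3  28  26  49  76  71  34  22  25  16  11]
 [ 27  29  22  20
[... 1460 characters left out ...]
23  20  20  26  30  27  13  24  31  16]
 [ 28  25  23  22  28  28  27  26  23  30  28  27  11]
 [ 20  24  22  25  21  21  17  19  27  26  26  16  26]
 [ 28  23  10  24  19  14  13  20  10  13  12  24  22]
 [ 24  27  23  21  18  38  52  34   2  10   0  24  21]
 [ 14  27  24  22  52  79  93  71  28  10   1  18  17]
 [ 25  20  16  29  57  91 122  91  53  30  14  20  21]
 [ 21  18  22  27  50  72  88  69  71  56  24  12  20]
 [ 28  22  26  24  42  50  50  56  77  78  31   6  28]
 [ 25  13  19  22  35  44  49  64  85  79  29  28  17]
 [ 35  27  19  29  30  26  47  65  72  59  27  24  18]
 [ 22  24  16  24  30  18  24  25  34  22  27  26  17]
 [ 26  29  15  22  22  24  33  24  29  30  21  22  26]]
```

All four bores show the spindle tip inside. Next I close the cover from behind with shut fingers.

```bash
python3 - <<'E'
from h import *
mv((791,-16.4,320),Rd(-4))
E
```

```text
turn [ 0.006  -0.0022 -0.0003] shift [-0.0066  0.1726  0.007 ] n>= 2.8
```

{"api": "send_rows", "payload": {
  "series": [
    [[0.006,-0.002,0,-0.0066,0.06,0,-1],[0.006,-0.002,0,-0.0066,0.12,0,-1],[0.006,-0.002,0,-0.0066,0.173,0,-1],[0.006,-0.002,0,-0.0066,0.173,0,-1],[0.006,-0.002,0,-0.0066,0.173,0,-1],[0.006,-0.002,0,-0.0066,0.173,0.05,-1],[0.006,-0.002,0,-0.0066,0.173,0.1,-1],[0.006,-0.002,0,-0.0066,0.173,0.118,-1],[0.006,-0.002,0,-0.0066,0.173,0.118,-1]]
  ]
}}

```text
time: 60.02
eef_pos: [791.1, -16.5, 210.1]
orientation: [0.731, 0.682, -0.0, 0.0]
wrist_force: [-1.2, 0.6, 1.0]
gripper_width: -0.002
finger_force: 0.0
```

```bash
python3 - <<'E'
from h import *
p,q=tool();print(p,q.as_quat().round(3))
H=np.array([701.7,-10.1,0])
for u,z in ((52,215),(22.5,222),(-12.5,221),(-50,209),(-84,189),(-111,160),(-125,131),(-128,114)):
    c=np.radians(-4);mv(H+[u*np.cos(c),u*np.sin(c),z-7],Rd(-4))
E
```

```text
[791.1254458  -16.50107784 210.08185317] [ 0.731  0.682 -0.     0.   ]
turn [-0.0003  0.0003 -0.0001] shift [ 0.0001 -0.0377  0.0021] n>= 0.6
turn [-0.0003  0.0003 -0.0001] shift [ 0.0001 -0.0672 -0.0049] n>= 1.1
turn [-0.0003  0.0003 -0.0001] shift [ 1.000e-04 -1.022e-01 -3.900e-03] n>= 1.6
turn [-0.0003  0.0003 -0.0001] shift [ 1.000e-04 -1.397e-01  8.100e-03] n>= 2.2
turn [-0.0003  0.0003 -0.0001] shift [ 1.000e-04 -1.736e-01  2.810e-02] n>= 2.8
turn [-0.0003  0.0003 -0.0001] shift [ 2.000e-04 -2.006e-01  5.710e-02] n>= 3.2
turn [-0.0003  0.0003 -0.0001] shift [ 2.000e-04 -2.146e-01  8.610e-02] n>= 3.4
turn [-0.0003  0.0003 -0.0001] shift [ 2.000e-04 -2.176e-01  1.031e-01] n>= 3.5
```

{"api": "send_rows", "payload": {
  "series": [
    [[0,0,0,0,-0.02,0,-1],[0,0,0,0,-0.038,0.001,-1],[0,0,0,0,-0.053,-0.003,-1],[0,0,0,0,-0.067,-0.005,-1],[0,0,0,0,-0.085,-0.005,-1],[0,0,0,0,-0.102,-0.004,-1],[0,0,0,0,-0.12,0.002,-1],[0,0,0,0,-0.14,0.008,-1],[0,0,0,0,-0.14,0.008,-1]]
  ]
}}

```text
time: 61.15
eef_pos: [653.2, -7.2, 205.3]
orientation: [0.731, 0.682, 0.002, 0.002]
wrist_force: [0.7, 0.6, -0.8]
gripper_width: -0.001
finger_force: 0.0
```

```bash
python3 - <<'E'
from h import *
print(tool()[0])
s,a,st=coverfit();print(a.tolist(),st.tolist()); cv2.imwrite("pics/s15.png",s[:,:,::-1])
E
```

```text
[653.21229367  -7.20725429 205.31451956]
[[426, 327], [325, 350], [315, 313], [407, 294]] [315, 294, 112, 57, 2952]
```

{"api": "send_rows", "payload": {
  "series": [
    [[0,0,0,0,-0.017,0.01,-1],[0,0,0,0,-0.034,0.02,-1],[0,0,0,0,-0.048,0.034,-1],[0,0,0,0,-0.061,0.049,-1],[0,0,0,0,-0.069,0.063,-1],[0,0,0,0,-0.075,0.078,-1],[0,0,0,0,-0.077,0.087,-1],[0,0,0,0,-0.077,0.087,-1]]
  ]
}}

```text
time: 62.2
eef_pos: [574.8, -1.7, 113.1]
orientation: [0.732, 0.682, -0.001, -0.001]
wrist_force: [0.0, 0.3, 0.0]
gripper_width: -0.002
finger_force: 0.0
```

```bash
python3 - <<'E'
import h; from h import *
print(tool()[0])
h.CY=np.radians(-4);h.CX=np.array([np.cos(h.CY),np.sin(h.CY),0]);h.CYv=np.array([-np.sin(h.CY),np.cos(h.CY),0]);h.C0=np.array([631.9,-5.2,0])
s=viewer.snapshot("side");cv2.imwrite("pics/s16.png",s[:,:,::-1]);cs=viewer.camera_params("side")
b=cv2.cvtColor(s,cv2.COLOR_RGB2HSV);m=((b[...,1]<45)&(b[...,2]>150)).astype(np.uint8)
n,l,st,c=cv2.connectedComponentsWithStats(m)
for i in range(1,n):
    if st[i,4]>300 and 330<c[i,0]<430 and 120<c[i,1]<260:
        cn=max(cv2.findContours((l==i).astype(np.uint8),0,2)[0],key=len);print(st[i].tolist(),cv2.approxPolyDP(cv2.convexHull(cn),3,True)[:,0].tolist())
for th in (0,.1,.2,.4,.8): print(th,proj(cs,[cov(th,-170,140,8),cov(th,170,140,8),cov(th,170,0,8),cov(th,-170,0,8)]).round(0).tolist())
E
```

```text
[574.75712149  -1.72892428 113.09648076]
[356, 171, 53, 67, 2210] [[389, 171], [408, 236], [363, 237], [356, 200], [375, 171]]
0 [[362.0, 238.0], [350.0, 173.0], [390.0, 171.0], [410.0, 236.0]]
0.1 [[362.0, 235.0], [351.0, 170.0], [390.0, 171.0], [410.0, 236.0]]
0.2 [[364.0, 231.0], [351.0, 166.0], [390.0, 171.0], [410.0, 236.0]]
0.4 [[367.0, 224.0], [354.0, 160.0], [391.0, 171.0], [411.0, 236.0]]
0.8 [[380.0, 211.0], [365.0, 148.0], [391.0, 172.0], [412.0, 236.0]]
```

{"api": "send_rows", "payload": {
  "series": [
    [[0,0,0,0,0,0.003,-1],[0,0,0,0,0,0.006,-1],[0,0,0,0,0,0.006,-1]]
  ]
}}

```text
time: 62.62
eef_pos: [575.7, -1.9, 108.2]
orientation: [0.732, 0.682, 0.0, 0.0]
wrist_force: [0.0, -0.5, 0.0]
gripper_width: 0.001
finger_force: 0.0
```

{"api": "send_rows", "payload": {
  "series": [
    [[0,0,0,0,0,0.001,-1],[0,0,0,0,0,0.002,-1],[0,0,0,0,0,0.002,-1]]
  ]
}}

```text
time: 63.0
eef_pos: [575.7, -1.9, 106.2]
orientation: [0.732, 0.682, 0.0, 0.0]
wrist_force: [0.5, -0.8, 0.6]
gripper_width: 0.003
finger_force: 0.1
```

{"api": "send_rows", "payload": {
  "series": [
    [[0,0,0,0,0,0.0007,-1],[0,0,0,0,0,0.0012,-1],[0,0,0,0,0,0.0012,-1]]
  ]
}}

```text
time: 63.38
eef_pos: [575.7, -1.9, 105.8]
orientation: [0.732, 0.682, 0.0, 0.0]
wrist_force: [-3.9, 0.8, 5.5]
gripper_width: 0.001
finger_force: 2.9
```

{"api": "send_rows", "payload": {
  "series": [
    [[0,0,0,0,0,0.0007,-1],[0,0,0,0,0,0.0015,-1],[0,0,0,0,0,0.0015,-1],[0,0,0,0,0,0.0015,-1]]
  ]
}}

```text
time: 63.88
eef_pos: [575.7, -1.9, 105.7]
orientation: [0.731, 0.682, 0.0, 0.0]
wrist_force: [-7.3, 1.7, 14.7]
gripper_width: 0.001
finger_force: 7.3
```

{"api": "send_rows", "payload": {
  "series": [
    [[0,0,0,0,0,0.0015,-1],[0,0,0,0,0,0.0025,-1],[0,0,0,0,0,0.0025,-1],[0,0,0,0,0,0.0025,-1]]
  ]
}}

```text
time: 64.38
eef_pos: [575.9, -1.9, 105.6]
orientation: [0.731, 0.682, 0.0, 0.001]
wrist_force: [-15.4, 0.8, 28.7]
gripper_width: -0.002
finger_force: 14.6
```

{"api": "send_rows", "payload": {
  "series": [
    [[0,0,0,0,0,-0.05,-1],[0,0,0,0,0,-0.11,-1],[0,0,0,0,0,-0.17,-1],[0,0,0,0,0,-0.22,-1],[0,0,0,0.05,-0.05,-0.25,-1],[0,0,0,0.1,-0.1,-0.25,-1],[0,0,0,0.1,-0.1,-0.25,-1],[0,0,0,0.1,-0.1,-0.25,-1]]
  ]
}}

```text
time: 65.38
eef_pos: [482.4, 105.9, 351.3]
orientation: [0.731, 0.683, 0.0, 0.001]
wrist_force: [0.3, 0.3, -1.1]
gripper_width: 0.002
finger_force: 0.0
```

```bash
python3 - <<'E'
import h; from h import *
h.CY=np.radians(-4);h.CX=np.array([np.cos(h.CY),np.sin(h.CY),0]);h.CYv=np.array([-np.sin(h.CY),np.cos(h.CY),0]);h.C0=np.array([631.9,-5.2,0])
s0=cv2.imread("pics/side0.png")[:,:,::-1];s=viewer.snapshot("side");cs=viewer.camera_params("side");ct=viewer.camera_params("top");t=viewer.snapshot("top")
for n,im in (("start",s0),("now",s)):
    b=cv2.cvtColor(im,cv2.COLOR_RGB2HSV);m=((b[...,1]<45)&(b[...,2]>150)).astype(np.uint8)
    _,l,st,c=cv2.connectedComponentsWithStats(m)
    for i in range(1,len(st)):
        if st[i,4]>300 and 330<c[i,0]<430 and 120<c[i,1]<260:
            cn=max(cv2.findContours((l==i).astype(np.uint8),0,2)[0],key=len);print(n,st[i].tolist(),cv2.approxPolyDP(cv2.convexHull(cn),3,True)[:,0].tolist())
d=cv2.absdiff(cv2.GaussianBlur(s0,(5,5),0),cv2.GaussianBlur(s,(5,5),0)).max(2)
print("case-area diff",d[165:275,345:412].mean(),(d[165:275,345:412]>40).mean())
t0=cv2.imread("pics/top0.png")[:,:,::-1]
for nm,i,u,z in (("top",t,(478,200),24),): 
    c=ct;m=wood(i)
    m2=np.zeros_like(m);m2[145:242,445:500]=m[145:242,445:500]
    bb=blob(m2,u);P=px(c,bb[2][0],24);print("pry handle",bb,P)
    th=np.radians(5.5);a=np.array([np.cos(th),np.sin(th)]);r=P[:2]-[529,-385];print("tray frame",r@a,r@[-a[1],a[0]])
dt=cv2.absdiff(cv2.GaussianBlur(t0,(5,5),0),cv2.GaussianBlur(t,(5,5),0)).max(2)
for nm,(x,y) in dict(oil=(220,117),tin=(428,242),file=(155,202),case=(345,150)).items(): print(nm,(dt[y-15:y+15,x-20:x+20]>40).mean())
st=bot.state();print(st["time"],st["eef_pos"],st["wrist_force"])
E
```

```text
start [350, 171, 59, 68, 2799] [[388, 171], [408, 235], [362, 238], [350, 173]]
now [350, 171, 59, 68, 2804] [[388, 171], [408, 236], [362, 238], [350, 173]]
case-area diff 3.632157394843962 0.0018995929443690637
pry handle (array([470, 194,  11,  34, 284], dtype=int32), array([474.91549296, 210.61971831]), ((474.88653564453125, 210.55844116210938), (33.515018463134766, 8.390605926513672), 84.5596694946289)) [ 473.14016371 -392.90638002   24.        ]
tray frame -56.36046163087651 -2.5160525661673026
oil 0.0
tin 0.0
file 0.0
case 0.07166666666666667
65.475 [483.27637336 104.50145247 350.60829923] [ 0.75849478  0.48211929 -0.50754805]
```

```bash
python3 -c "
from rig import bot
print(bot.hand_in())"
```

```text
the job is handed in; nothing more can be done
None
```

I handed the job in at about 65 s. All four bobbins are on their spindles, the cover is pressed shut to its starting position, the pry blade lies in the tray, and the file, oil and tin look unmoved in the final top view; I got no verdict back on whether it passed.

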